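# Pack a two-layer power-supply repair kit

## Task

Finish packing the repair kit in the grey tote: stand the finned heat sink in the empty pocket at the bottom, beside the transformer that is already packed, then take the divider tray off the sloping lower tier of the rack and lay it level on the tote's ledges over them, and put the small circuit board flat into the tray's large open bay. Lower the board all the way down in the grip before you let go of it, leave the transformer in its pocket, and leave the solder spool, the flux tin, the magnifier and the screwdriver where they are.

Things in the scene. Friction and masses are not known exactly. Their poses are not given: they have to be found in the camera images.
- tote: Open grey tote, fixed, upright: outside 210 (x) x 140 (y) x 82 mm high (228 x 158 over its rim at z 70 to 78), inside 200 x 130, floor 4 thick. Origin: centre of its underside. Inside each short end, |x| from 86 to 100, runs a ledge with its top 44 mm above the bench. Between the ledges a dark insert, top 14 mm above the bench, has two pockets 10 mm deep.
- long_pocket (a point): Centre of the floor (4 mm above the bench) of the long pocket, empty at the start, 36 (tote's x) x 76 mm (tote's y), 10 deep, for the heat sink; 42 mm from the tote's centre towards its -x. Axes as the tote's.
- square_pocket (a point): Centre of the floor (4 mm above the bench) of the squarer pocket, 46 (tote's x) x 54 mm (tote's y), where the transformer already stands and stays; 40 mm from the tote's centre towards its +x. Axes as the tote's.
- ledge_level (a point): Point over the tote's centre at the height of the ledge tops (44 mm above the bench): the divider's origin belongs here. Axes as the tote's; the divider may lie either way round (turned by 180 degrees).
- stand: Fixed two-tier steel rack, 230 mm wide (x). Origin on the bench under the middle of the lower tier, a plate 206 (x) x 136 mm, 55 mm above it, rising 30 degrees towards +y, 10 mm lip along its low (-y) edge, which faces the tote. A level wire shelf with small bins overhangs it: z 233 to 280, y from -20 to 105, so the lower tier is reached from its low side, at a slant. Posts at x +-110.
- heatsink: Bare aluminium heat sink with upright fins, 30 (its x) x 70 (its y) x 36 mm high, about 90 g, lying on the bench fins up. Origin: centre of its underside. Grip it across the 30 mm, high up: a pocket hides its lowest 10 mm.
- transformer: Block-shaped mains transformer with a laminated steel core, 40 (its x) x 48 (its y), 36 mm high with its tan coil end; already upright in the squarer pocket of the tote, 300 g. Origin: centre of its underside. Leave it there.
- divider: Dark grey rigid tray, 192 (x) x 122 (y) mm, plate 4 thick, rim 12 high, 160 g; 4 mm play all round in the tote. Origin: centre of its underside; z out of its top. Starts on the stand against the lip, y up the 30 degree slope. A grip tab 10 (x) x 60 (y), top 32 over the underside, stands in its middle. +x of it: one large bay; -x: a gutter and three small pockets (walls 12 high, 39 mm away).
- tab_middle (a point): Point inside the divider's grip tab, in the middle of it, 22 mm over the tray's underside (10 mm below the tab's top). Axes as the divider's; grip the tab across its x.
- board_bay (a point): Centre of the floor of the divider's large bay (about 88 x 117 mm), 49 mm from the divider's centre along its +x, on the plate's top face. The board's origin belongs here. Axes as the divider's.
- board: Green circuit board, 78 (x) x 100 (y) mm, on four 5 mm spacers, top face 7 mm over their feet, 100 g. Origin: centre, at the spacers' feet. In its middle a block-shaped ferrite transformer, 30 (x) x 34 (y), top 31 mm over the feet: grip it there, across x (only low parts near the edges beside it). It fits the bay with its x along the divider's x, either way round.
- spool: Bystander: grey metal solder spool standing on end, 52 mm across, 42 high. Origin: centre of its underside.
- flux_tin: Bystander: closed round flux tin, 50 mm across, 24 high. Origin: centre of its underside.
- magnifier: Bystander: black hand magnifier lying flat, ring 83 mm across and 14 high, handle along its -x to 125 mm from the ring's centre. Origin: under the ring's centre.
- screwdriver: Bystander: screwdriver with an orange handle, lying along its x, handle to -x.
Things that resemble listed ones, but are neither listed nor needed, are in the scene too. Several things have the shape of the divider; the one meant has the colours described above. What is shaped like the heatsink but green is not meant.

How it is judged (in metres and radians):
On the way, in this order (a step that is already met when the one before it is completed fails the run):
1. the heat sink stands home in the long pocket, let go, and the transformer is still in the squarer one (x of heatsink in the frame of long_pocket between -0.005 and 0.005 m and y of heatsink in the frame of long_pocket between -0.005 and 0.005 m and z of heatsink in the frame of long_pocket between -0.003 and 0.003 m and angle between each of heatsink, transformer's own z axis and vertical below 0.1 rad and x of transformer in the frame of square_pocket between -0.005 and 0.005 m and y of transformer in the frame of square_pocket between -0.005 and 0.005 m and z of transformer in the frame of square_pocket between -0.003 and 0.003 m and contact force between the fingers and heatsink below 0.3 N and contact force between the fingers and transformer below 0.3 N), for 0.2 s.
2. the divider lies level on both ledges over them, let go, the two parts still in their pockets (x of heatsink in the frame of long_pocket between -0.005 and 0.005 m and y of heatsink in the frame of long_pocket between -0.005 and 0.005 m and z of heatsink in the frame of long_pocket between -0.003 and 0.003 m and angle between each of heatsink, transformer's own z axis and vertical below 0.1 rad and x of transformer in the frame of square_pocket between -0.005 and 0.005 m and y of transformer in the frame of square_pocket between -0.005 and 0.005 m and z of transformer in the frame of square_pocket between -0.003 and 0.003 m and x of divider in the frame of ledge_level between -0.006 and 0.006 m and y of divider in the frame of ledge_level between -0.006 and 0.006 m and z of divider in the frame of ledge_level between -0.003 and 0.003 m and angle between divider's own z axis and vertical below 0.05 rad and contact force between the fingers and divider below 0.3 N), for 0.2 s.
3. the board has been lowered flat onto the floor of the large bay while still in the grip (x of divider in the frame of ledge_level between -0.006 and 0.006 m and y of divider in the frame of ledge_level between -0.006 and 0.006 m and z of divider in the frame of ledge_level between -0.003 and 0.003 m and angle between divider's own z axis and vertical below 0.05 rad and x of board in the frame of board_bay between -0.009 and 0.009 m and y of board in the frame of board_bay between -0.013 and 0.013 m and z of board in the frame of board_bay between -0.006 and 0.006 m and angle between board's own z axis and vertical below 0.12 rad and contact force between the fingers and board above 0.5 N), for 0.04 s.
At the end, for the whole second after the job is handed in: Heat sink and transformer home in their pockets (5 mm sideways, 3 mm in height), divider level on the ledges (6 mm sideways, 3 mm in height, 0.05 rad), board flat on the large bay's floor (9 mm in x, 13 mm in y, 3 mm in height, 0.06 rad); all released and at rest (all of step 2 and x of board in the frame of board_bay between -0.009 and 0.009 m and y of board in the frame of board_bay between -0.013 and 0.013 m and z of board in the frame of board_bay between -0.003 and 0.003 m and angle between board's own z axis and vertical below 0.06 rad and contact force between the fingers and heatsink below 0.3 N and contact force between the fingers and transformer below 0.3 N and contact force between the fingers and board below 0.3 N and linear speed of each of heatsink, transformer, divider, board below 0.02 m/s); the robot touches nothing.
It fails at once if the solder spool is pushed more than 30 mm from its place or tipped (distance of spool from where it was at the start of the episode above 0.03 m or angle between spool's own z axis and vertical above 0.5 rad).
It fails at once if the flux tin is pushed more than 30 mm from its place (distance of flux_tin from where it was at the start of the episode above 0.03 m).
It fails at once if the magnifier is pushed more than 30 mm from its place (distance of magnifier from where it was at the start of the episode above 0.03 m).
It fails at once if the screwdriver is pushed more than 30 mm from its place (distance of screwdriver from where it was at the start of the episode above 0.03 m).
It also fails if it takes over 67 s, if anything falls off the work surface, if the arm or the gripper's body presses on something with over 40 N, if the wrist force passes 120 N, or if a joint passes its speed limit or range.

## Robot

A 6-joint arm with a two-finger parallel gripper is mounted at the origin on the work surface. World frame = base frame: x ahead of the robot, y to its left, z up, the work surface at z = 0. Lengths are in m, angles in degrees, forces in N, time in s.
With the tool pointing down it reaches from about 0.4 to 0.825 m from the base axis. Payload 7 kg.
Tool frame: the origin (TCP) lies between the finger pads; the fingertips stand 8 mm ahead of it and the grasp point (between the pads) lies 11 mm behind it; z points along the fingers, y is the direction in which the jaws open and shut (so a half turn about z gives the same grasp; the last joint's range is limited). The gripper opens to 85 mm and grips with 20 to 120 N. Pads are 22 mm wide; open, the fingers measure 114 mm over their backs; the gripper's body (76 mm by 85 mm) begins 54 mm behind the grasp point. The pads swing forward as they close: fully open they stand 13 mm farther back than shut.
Start: joints at [-47.435, 20.546, 0.682, 0, -70.136, -16.507], TCP at [0.296, -0.606, 0.214] pointing down, gripper open.
Joint ranges: [-176.03, 176.03], [-82.01, 121.73], [-58.28, 71.71], [-173.87, 95.51], [-174.79, -0.11], [-173.66, 173.66]. Speed limits (degrees/s): [136.94, 136.94, 172.46, 180, 180, 180].

## Interface

Orientations are given as [roll, pitch, yaw] about the fixed x, y, z axes, in that order (R = Rz(yaw) Ry(pitch) Rx(roll)).
In Python, from station import env gives the robot as it stands. The module is installed in compiled form; this text tells all that it offers.
- The arm moves only by the tool send_rows, never from a script. Its argument "rows" is a list that holds one entry, the list of rows, each a list of 6 numbers: the shift along the world's x, y, z each as a share of 0.03 m, from -1 to 1, then the turn, a rotation vector about the world's x, y, z each as a share of 0.1 rad, from -1 to 1. A call has 1 to 10 rows; each row shifts and turns the commanded pose from where the row before left it; what a row does not reach is not made up. A row lasts 1/10 s, in which the tool goes at most 50 mm and 8.59 degrees, less where a joint would pass 70% of its speed; a pose out of reach is approached as far as the arm can. A call with a number of a shift or a turn outside -1 to 1 is refused whole. A call with a gripper value outside its range is refused whole. "fingers" is the opening, from -1 (shut) to 1 (fully open), set as the call begins (left out, the last holds). The fingers move at their own pace and stop on an object; the grip force is fixed at half the most. Time passes only in rows, so rows that do not move let the fingers close. It gives the time, the measured TCP pose, the force and the opening at its end, in the units of the state.
- env.sense(): the state, without advancing time (a new reading comes with each control period).
- env.grab_frame(name): name is "scene" or "side" or "wrist"; returns the picture (480x640x3 uint8, red, green, blue); there is no depth.
- env.camera_info(name): a dict with "K" (3x3 intrinsics, pixels), "extrinsics" (4x4, takes a point from world to camera coordinates). Camera axes: x right, y down, z forward; pixel columns grow to the right and rows downward; lengths in m; the calibration is good to about 2 mm. The wrist camera is an equidistant fisheye: a pixel r from the principal point sees the ray r / f radians off the axis. A picture is of the moment at which its call begins: read the wrist's pose just before it. camera_info takes no time and is no camera call; for the wrist camera it gives the pose at the moment of the call.
- env.finish_job(): hands the job in, once; it reports no verdict.
The state is a dict: "t": time; "qpos": joint angles; "joint_velocities": joint speeds; "joint_efforts": joint torques, N m; "position": TCP position; "orientation": TCP orientation; "force": force on the tool from outside, world axes, zero at the start; "ft_torque": the same for the moment, N m; "gripper_width": finger opening in m.
Only numpy, scipy, OpenCV 4.12 (cv2) and the standard library are available. Lean on these libraries where they do the work, as an engineer would, in place of code of your own. Each camera call takes 0.05 s, during which the arm holds its last target.

## Working session

There is one attempt and no reset: what is moved stays moved. The work goes in short steps, Python scripts to look and compute and a tool call to move; the robot and the scene stay as the last step left them, time stands still between calls to the robot, and variables do not carry over. Pictures are saved under pics/ and viewed, and the job is handed in when it is done.

Besides the shell and the picture viewer there is one more tool, called after "Request:" as name([rows], argument=value, ...), one row to a line, values as JSON. send_rows: Moves the arm, as the interface text tells. Shift numbers are shares of 0.03 m and turn numbers shares of 0.1 rad, none past 1 either way. Its arguments: {"type":"object","properties":{"rows":{"type":"array","items":{"type":"array","items":{"type":"array","items":{"type":"number","minimum":-1,"maximum":1}}}},"fingers":{"type":"number"}},"required":["rows"]}

```bash
mkdir -p pics
cat > h.py <<'E'
import numpy as np, cv2
from station import env
from scipy.spatial.transform import Rotation as R
def snap(n,f):
    im=env.grab_frame(n); cv2.imwrite('pics/'+f,im[:,:,::-1]); return im
def crop(src,f,x0,y0,x1,y1,s):
    im=cv2.imread('pics/'+src)[y0:y1,x0:x1]
    cv2.imwrite('pics/'+f,cv2.resize(im,None,fx=s,fy=s,interpolation=cv2.INTER_CUBIC))
def ray(n,px,info=None):
    i=info or env.camera_info(n);K=np.array(i['K']);E=np.array(i['extrinsics'])
    a=(px[0]-K[0,2])/K[0,0];b=(px[1]-K[1,2])/K[1,1]
    if n=='wrist':
        th=np.hypot(a,b);d=np.array([a/th*np.sin(th),b/th*np.sin(th),np.cos(th)]) if th>0 else np.array([0,0,1.])
    else: d=np.array([a,b,1.])
    Rm=E[:3,:3];return -Rm.T@E[:3,3],Rm.T@d
def hit(n,px,z,info=None):
    c,d=ray(n,px,info);return c+d*(z-c[2])/d[2]
def proj(n,P,info=None):
    i=info or env.camera_info(n);K=np.array(i['K']);E=np.array(i['extrinsics'])
    p=E[:3,:3]@np.array(P)+E[:3,3]
    if n=='wrist':
        r=np.hypot(p[0],p[1]);th=np.arctan2(r,p[2]);a,b=p[0]/r*th,p[1]/r*th
    else:a,b=p[0]/p[2],p[1]/p[2]
    return np.array([K[0,0]*a+K[0,2],K[1,1]*b+K[1,2]])
E
python3 - <<'E'
from h import *
print(env.sense())
for n in['scene','side','wrist']:
    i=env.camera_info(n);print(n,np.round(i['K'],1).tolist(),np.round(i['extrinsics'],4).tolist())
    snap(n,n+'0.png')
E
```

```text
{'t': 0.0, 'qpos': array([-4.74343715e+01,  2.05912570e+01,  6.34076982e-01, -1.93137960e-02,
       -7.01363764e+01, -1.65064163e+01]), 'joint_velocities': array([ 0.02713749, -0.01937858,  0.03657774,  0.00842374,  0.0074832 ,
        0.03913705]), 'joint_efforts': array([ 5.12966624e-03, -5.83318949e+01,  2.93433523e+01,  6.93635836e+00,
       -5.68767136e-03, -4.22101027e-05]), 'position': array([ 0.2962679 , -0.60593972,  0.21317056]), 'orientation': array([ 1.79905140e+02, -9.17600062e-03, -1.53947358e+02]), 'force': array([ 0.37384832, -0.03860682, -0.09242505]), 'ft_torque': array([-0.01299685,  0.00158454, -0.01791631]), 'gripper_width': 0.08551906073182935}
scene [[510.0, 0.0, 315.9], [0.0, 510.0, 245.6], [0.0, 0.0, 1.0]] [[0.53, 0.8479, 0.0114, -0.2438], [0.6483, -0.3966, -0.6499, -0.2666], [-0.5466, 0.3518, -0.7599, 1.4444], [0.0, 0.0, 0.0, 1.0]]
side [[529.3, 0.0, 318.1], [0.0, 529.3, 247.3], [0.0, 0.0, 1.0]] [[-0.9782, -0.2072, -0.0162, 0.4796], [-0.1142, 0.601, -0.791, 0.1184], [0.1736, -0.7719, -0.6116, 1.3777], [0.0, 0.0, 0.0, 1.0]]
wrist [[371.6, 0.0, 318.3], [0.0, 371.6, 240.4], [0.0, 0.0, 1.0]] [[-0.438, 0.899, 0.001, 0.674], [0.8611, 0.4192, 0.2876, -0.0383], [0.2582, 0.1268, -0.9577, 0.38], [0.0, 0.0, 0.0, 1.0]]
```

View pics/scene0.png

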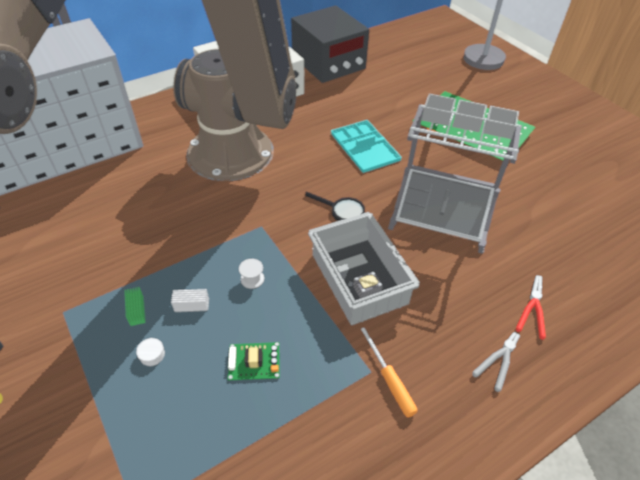

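View pics/side0.png

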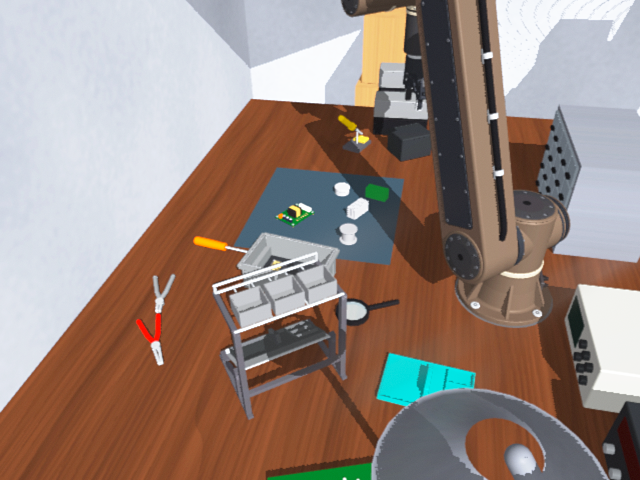

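View pics/wrist0.png

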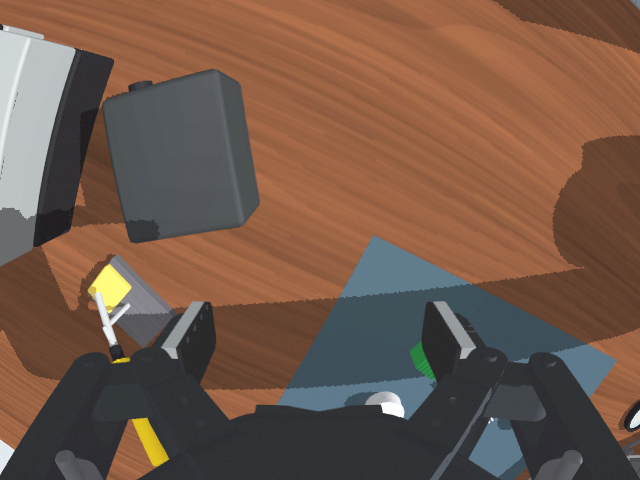

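The scene picture shows:
- Tote at about (363,268), with the transformer in its near pocket (368,283).
- Rack at about (455,170), with the dark grey tray on its lower tier (447,203).
- Two heat-sink shapes: silver at (190,300) and green at (135,307). The silver one is meant.
- Two tray shapes: cyan on the bench (365,146) and dark grey on the rack. The grey one is meant.
- Two boards: the small one with the tan block at (254,362), and the green board behind the rack at (490,125). The small one is meant.

Enlarged crops next to confirm.

Run:
```python
from h import *
crop('scene0.png','c1.png',115,240,295,390,4.4)
crop('scene0.png','c2.png',300,200,430,330,4.6)
crop('scene0.png','c3.png',380,80,540,260,3.3)
crop('side0.png','c4.png',200,225,360,425,3)
```

```text
(no output)
```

View pics/c1.png

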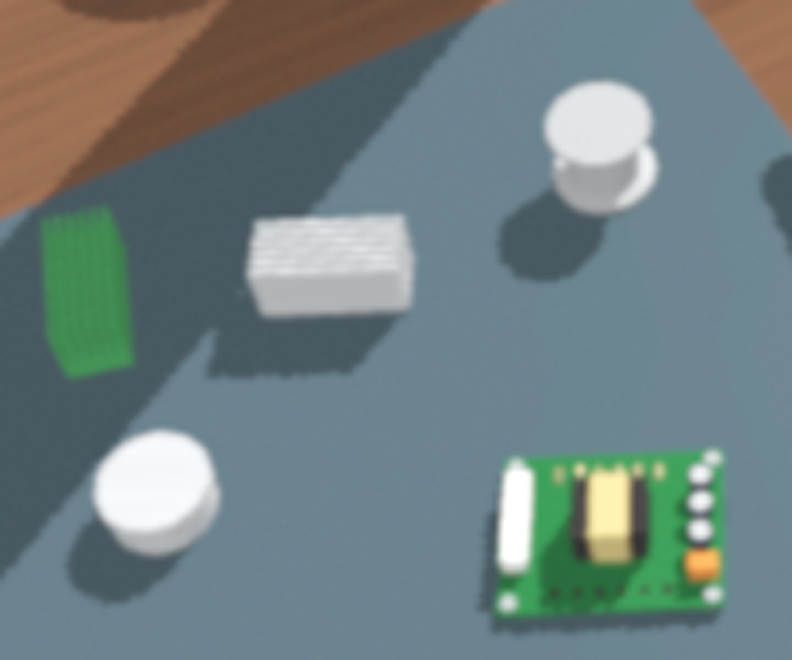

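View pics/c2.png

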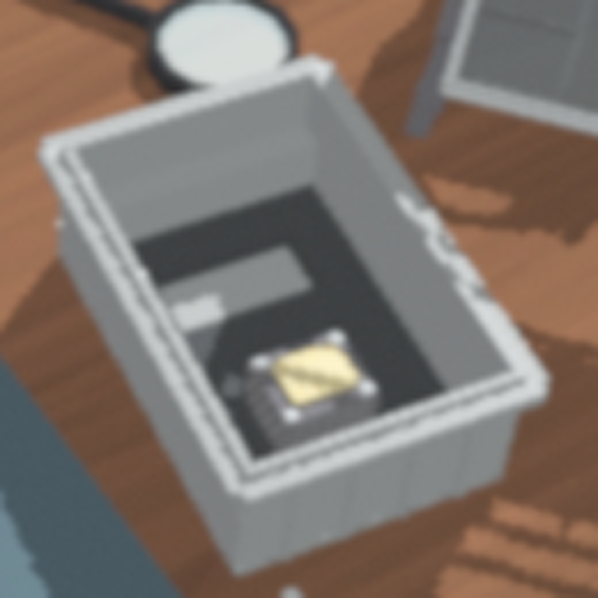

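View pics/c3.png

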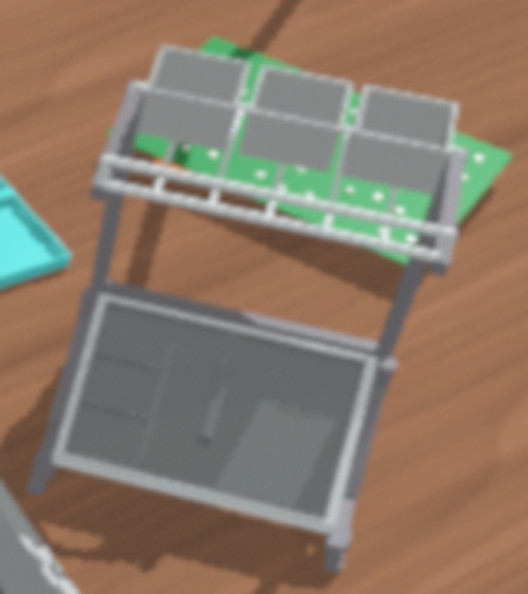

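View pics/c4.png

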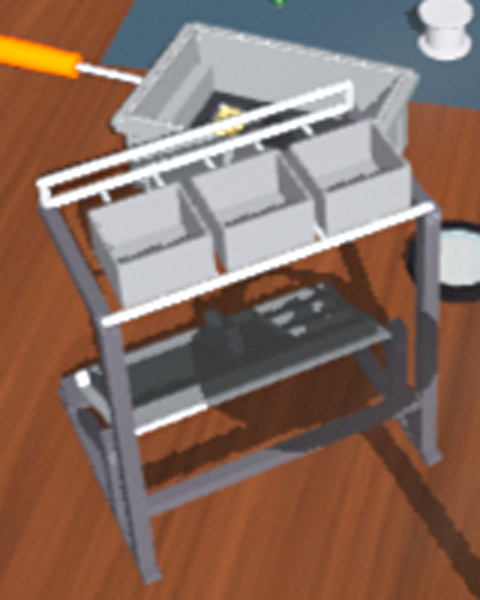

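Confirmed in the crops. The silver finned block spans crop c1 (248–412, 215–318) and the green one is the decoy. The board has its tan ferrite block at c1 (610,515). The dark grey tray on the rack has its three pockets at the left and the large bay at the right. Now fitting poses.

```bash
cat >> h.py <<'E'
from scipy.optimize import least_squares
def fit(obs,x0,tilt=None):
    # obs: list of (cam,px,local pt, info) ; pose x,y,yaw(deg)
    infos={n:env.camera_info(n) for n in ('scene','side','wrist')}
    def f(p):
        Rz=R.from_euler('z',p[2],degrees=True).as_matrix();r=[]
        for o in obs:
            n,px,l=o[:3];i=o[3] if len(o)>3 else infos[n]
            r+=list(proj(n,Rz@np.array(l)+[p[0],p[1],0],i)-px)
        return np.array(r)
    s=least_squares(f,x0,loss='soft_l1',x_scale=[.01,.01,2]);return s.x,f(s.x).reshape(-1,2)
E
python3 - <<'E'
from h import *
np.set_printoptions(precision=3,suppress=True)
c1=lambda x,y:(115+x/4.4,240+y/4.4)
c2=lambda x,y:(300+x/4.6,200+y/4.6)
c3=lambda x,y:(380+x/3.3,80+y/3.3)
S='scene'
print('tote rim',[hit(S,c2(*p),.078) for p in [(42,145),(325,65),(548,385),(240,490)]])
print('hs top',[hit(S,c1(*p),.036) for p in [(255,220),(405,215),(412,278),(248,278)]])
print('hs bot',[hit(S,c1(*p),0) for p in [(262,318),(410,310)]])
print('board',[hit(S,c1(*p),.007) for p in [(508,460),(722,452),(722,605),(493,615)]])
print('blk',[hit(S,c1(*p),.031) for p in [(588,470),(630,470),(632,540),(588,542)]])
print('tran',[hit(S,c2(*p),.04) for p in [(315,375)]])
print('tier low',[hit(S,c3(*p),.03) for p in [(58,460),(330,525)]])
print('tier up',[hit(S,c3(*p),.1) for p in [(103,297),(375,355)]])
print('shelf front',[hit(S,c3(*p),.28) for p in [(100,158),(458,230)]])
print('spool',hit(S,c1(598,122),.042),'tin',hit(S,c1(155,470),.024),'mag',hit(S,(348,209),.01),'scr',hit(S,(372,345),.01),hit(S,(400,390),.015))
E
```

```text
tote rim [array([ 0.437, -0.005,  0.078]), array([0.466, 0.145, 0.078]), array([0.68 , 0.113, 0.078]), array([ 0.654, -0.037,  0.078])]
hs top [array([ 0.397, -0.321,  0.036]), array([ 0.432, -0.258,  0.036]), array([ 0.468, -0.27 ,  0.036]), array([ 0.427, -0.336,  0.036])]
hs bot [array([ 0.426, -0.336,  0.   ]), array([ 0.459, -0.273,  0.   ])]
board [array([ 0.563, -0.27 ,  0.007]), array([ 0.611, -0.183,  0.007]), array([ 0.678, -0.221,  0.007]), array([ 0.629, -0.309,  0.007])]
blk [array([ 0.6  , -0.245,  0.031]), array([ 0.61 , -0.229,  0.031]), array([ 0.641, -0.244,  0.031]), array([ 0.632, -0.261,  0.031])]
tran [array([0.599, 0.046, 0.04 ])]
tier low [array([0.479, 0.222, 0.03 ]), array([0.63 , 0.348, 0.03 ])]
tier up [array([0.412, 0.304, 0.1  ]), array([0.563, 0.433, 0.1  ])]
shelf front [array([0.455, 0.232, 0.28 ]), array([0.624, 0.373, 0.28 ])]
spool [ 0.434 -0.153  0.042] tin [ 0.494 -0.41   0.024] mag [0.371 0.151 0.01 ] scr [ 0.717 -0.026  0.01 ] [ 0.825 -0.04   0.015]
```

Run:
```python
from h import *
crop('side0.png','d1.png',265,175,405,255,5.7)
crop('side0.png','d2.png',230,225,350,300,6.5)
```

```text
(no output)
```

View pics/d1.png

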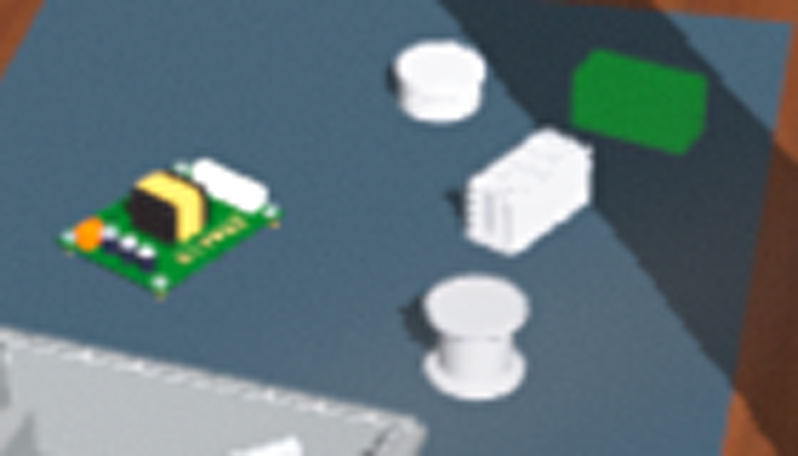

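View pics/d2.png

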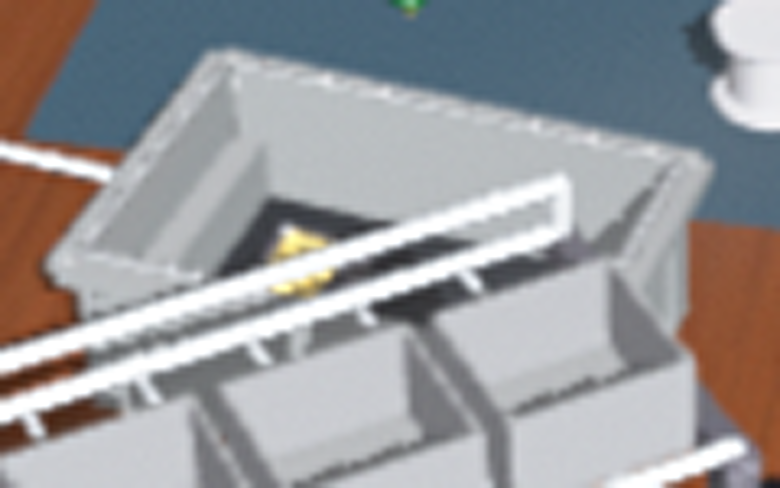

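Run:
```python
from h import *
np.set_printoptions(precision=4,suppress=True)
c1=lambda x,y:(115+x/4.4,240+y/4.4)
c2=lambda x,y:(300+x/4.6,200+y/4.6)
d1=lambda x,y:(265+x/5.7,175+y/5.7)
d2=lambda x,y:(230+x/6.5,225+y/6.5)
a,b=.114,.079
t=[('scene',c2(42,145),(-a,-b,.078)),('scene',c2(325,65),(-a,b,.078)),('scene',c2(548,385),(a,b,.078)),('scene',c2(240,490),(a,-b,.078))]
u=[('side',d2(215,50),(a,-b,.078)),('side',d2(712,165),(-a,-b,.078)),('side',d2(45,270),(a,b,.078))]
for o in(t,u,t+u):
    p,r=fit(o,[.56,.05,-8]);print('tote',p,r.tolist() if 0 else abs(r).max(0))
a,b,h=.015,.035,.036
t=[('scene',c1(255,220),(-a,-b,h)),('scene',c1(405,215),(-a,b,h)),('scene',c1(412,278),(a,b,h)),('scene',c1(248,278),(a,-b,h)),('scene',c1(262,318),(a,-b,0)),('scene',c1(410,310),(a,b,0))]
u=[('side',d1(468,183),(a,b,h)),('side',d1(548,130),(a,-b,h)),('side',d1(592,150),(-a,-b,h)),('side',d1(468,235),(a,b,0)),('side',d1(512,255),(-a,b,0)),('side',d1(592,198),(-a,-b,0))]
for o in(t,u,t+u):
    p,r=fit(o,[.43,-.297,-29]);print('hs',p,abs(r).max(0))
a,b,h=.039,.05,.007
t=[('scene',c1(508,460),(-a,-b,h)),('scene',c1(722,452),(-a,b,h)),('scene',c1(722,603),(a,b,h)),('scene',c1(495,615),(a,-b,h))]
u=[('side',d1(62,240),(a,b,h)),('side',d1(160,292),(-a,b,h)),('side',d1(280,212),(-a,-b,h)),('side',d1(182,165),(a,-b,h))]
for o in(t,u,t+u):
    p,r=fit(o,[.62,-.246,-29]);print('board',p,abs(r).max(0))
```

```text
tote [ 0.5574  0.0555 -9.0158] [1.8103 3.2122]
tote [ 0.5541  0.0586 -9.431 ] [0.9629 0.3394]
tote [ 0.5555  0.0568 -9.292 ] [1.5751 3.8768]
hs [  0.4299  -0.297  -28.3872] [3.0764 1.9973]
hs [  0.424   -0.2954 -29.7939] [0.4908 0.6627]
hs [  0.4274  -0.2967 -28.5406] [3.4658 2.8883]
board [  0.6205  -0.2453 -29.1793] [0.4901 0.7001]
board [  0.6157  -0.2417 -29.1792] [0.8029 0.2799]
board [  0.6192  -0.2449 -29.1111] [1.5995 1.0047]
```

Request:
send_rows([
  [[0.42,1,-0.15,0,0,0.62],[0.42,1,-0.15,0,0,0.62],[0.42,1,-0.15,0,0,0.62],[0.42,1,-0.15,0,0,0.62],[0.42,1,-0.15,0,0,0.62],[0.42,1,-0.15,0,0,0.62],[0.42,1,-0.15,0,0,0.62],[0.42,1,-0.15,0,0,0.62],[0.42,1,-0.15,0,0,0.62],[0.42,1,-0.15,0,0,0.62]],
], fingers=1)

```text
t: 1.15
position: [0.4227, -0.3051, 0.1689]
orientation: [180.0, 0.0, -118.3]
force: [0.4, 0.5, 0.5]
gripper_width: 0.0851
```

Run:
```python
from h import *
s=env.sense();print(s['t'],s['position'],s['orientation'],s['joint_velocities'])
i=env.camera_info('wrist');snap('wrist','w1.png');np.save('w1.npy',i['extrinsics'])
```

```text
1.15 [ 0.42269047 -0.30505448  0.1688674 ] [ 1.79993441e+02  3.35812254e-03 -1.18276482e+02] [ 37.87110896  -5.40841782 -12.82622536   0.12581709   7.70259308
  -2.31088878]
```

View pics/w1.png

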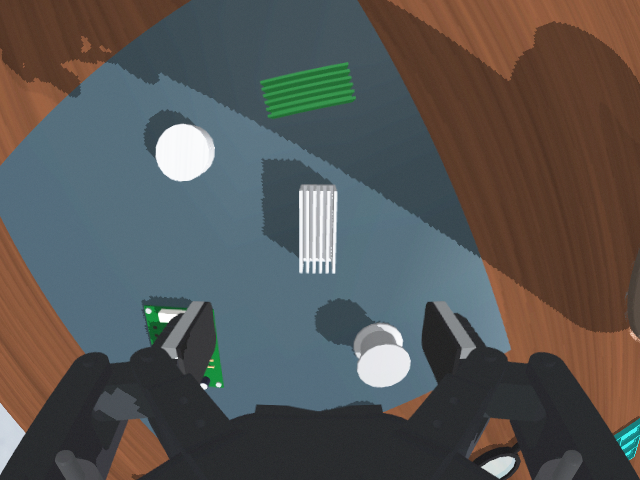

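Run:
```python
from h import *
crop('w1.png','w1c.png',250,170,390,290,5.5)
s=env.sense();print(s['t'],s['position'],s['orientation'])
i=env.camera_info('wrist');snap('wrist','w2.png');np.save('w2.npy',i['extrinsics'])
crop('w2.png','w2c.png',250,170,390,290,5.5)
```

```text
1.2 [ 0.42363164 -0.3021939   0.16824456] [ 1.79970609e+02  5.80911246e-02 -1.18017148e+02]
```

View pics/w2c.png

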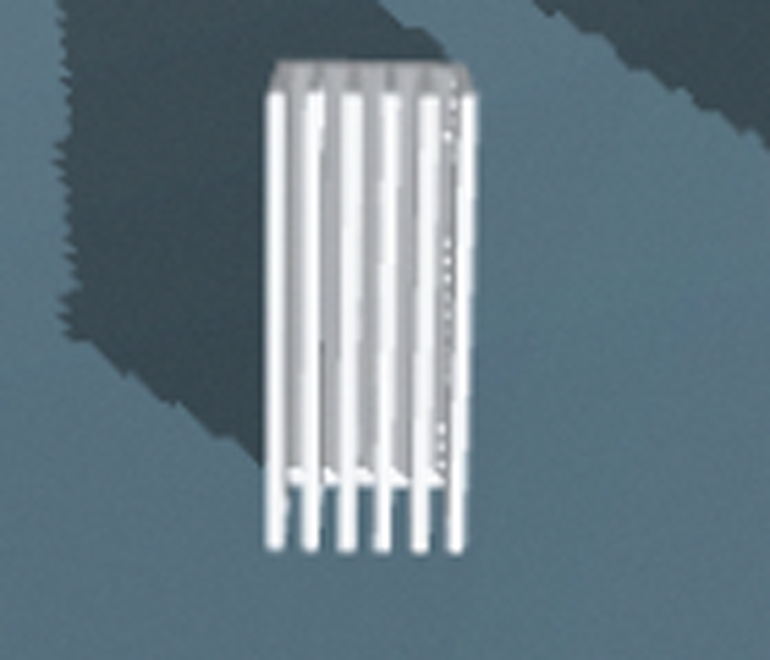

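The crop shows the silver fins with top corners at crop (265,93), (478,93), (465,552) and (264,550).

Run:
```python
from h import *
np.set_printoptions(precision=4,suppress=True)
i=env.camera_info('wrist');i={'K':i['K'],'extrinsics':np.load('w2.npy')}
P=[hit('wrist',(250+x/5.5,170+y/5.5),.036,i) for x,y in[(265,93),(478,93),(465,552),(264,550)]]
print(P); P=np.array(P);print(P.mean(0))
d=(P[3]+P[2]-P[0]-P[1]);print('len',np.linalg.norm(d)/2,'ang',np.degrees(np.arctan2(d[1],d[0])))
d=(P[1]+P[2]-P[0]-P[3]);print('wid',np.linalg.norm(d)/2,'ang',np.degrees(np.arctan2(d[1],d[0])))
print(env.sense()['position'],env.sense()['orientation'])
```

```text
[array([ 0.4234, -0.3355,  0.036 ]), array([ 0.3962, -0.321 ,  0.036 ]), array([ 0.4306, -0.2589,  0.036 ]), array([ 0.4577, -0.2738,  0.036 ])]
[ 0.427  -0.2973  0.036 ]
len 0.07080027226762681 ang 60.99835906254782
wid 0.03088094697654727 ang 151.59087852137372
[ 0.4231 -0.3037  0.1686] [ 179.9557    0.0245 -118.1491]
```

Request:
send_rows([
  [[0.14,0.23,-0.5,0,0,0],[0,0,-1,0,0,0],[0,0,-1,0,0,0],[0,0,-0.5,0,0,0],[0,0,0,0,0,0],[0,0,0,0,0,0]],
])

```text
t: 1.85
position: [0.4267, -0.2999, 0.0794]
orientation: [180.0, -0.0, -118.4]
force: [0.3, 0.0, -0.4]
gripper_width: 0.0855
```

Run:
```python
from h import *
s=env.sense();print(s['t'],s['position'],s['orientation'])
i=env.camera_info('wrist');snap('wrist','w3.png');np.save('w3.npy',i['extrinsics'])
```

```text
1.85 [ 0.42673019 -0.2999249   0.07940412] [ 1.79982746e+02 -2.39512002e-02 -1.18437101e+02]
```

View pics/w3.png

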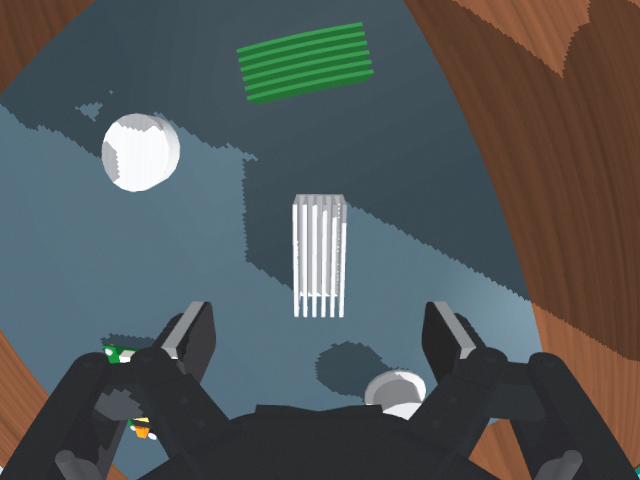

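Request:
send_rows([
  [[0.02,0.08,-0.98,0,0,0],[0,0,-0.98,0,0,0],[0,0,0,0,0,0],[0,0,0,0,0,0]],
])

```text
t: 2.3
position: [0.4278, -0.2975, 0.0214]
orientation: [-180.0, -0.0, -118.4]
force: [0.7, 0.6, 0.6]
gripper_width: 0.0851
```

Request:
send_rows([
  [[0,0,0,0,0,0],[0,0,0,0,0,0],[0,0,0,0,0,0],[0,0,0,0,0,0],[0,0,0,0,0,0],[0,0,0,0,0,0],[0,0,0,0,0,0]],
], fingers=-1)

```text
t: 3.0
position: [0.4273, -0.2971, 0.0203]
orientation: [180.0, -0.0, -118.4]
force: [-0.5, 0.7, -0.7]
gripper_width: -0.0002
```

Request:
send_rows([
  [[0,0,0.5,0,0,0],[0,0,1,0,0,0],[0,0,1,0,0,0],[0,0,1,0,0,0],[0,0,0.5,0,0,0],[0,0,0,0,0,0],[0,0,0,0,0,0]],
])

```text
t: 3.7
position: [0.4271, -0.2969, 0.1401]
orientation: [-180.0, 0.0, -118.4]
force: [-0.5, 0.4, 0.1]
gripper_width: 0.0003
```

Run:
```python
from h import *
s=env.sense();print(s['t'],s['position'],s['orientation'])
i=env.camera_info('wrist');snap('wrist','w4.png');np.save('w4.npy',i['extrinsics'])
```

```text
3.7 [ 0.42711387 -0.29691254  0.14010328] [-1.79990198e+02  2.15556591e-02 -1.18433183e+02]
```

View pics/w4.png

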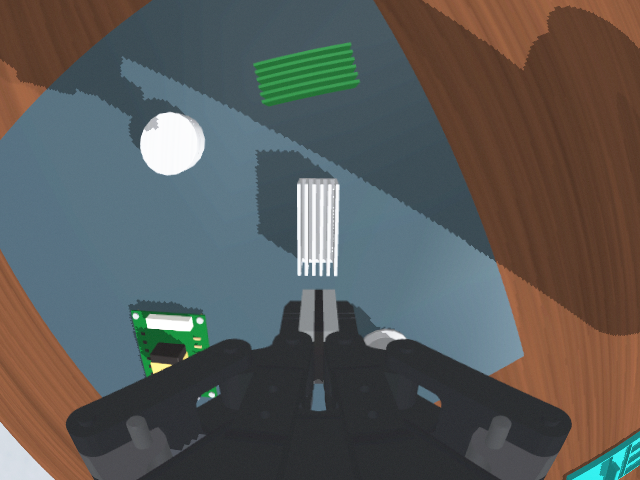

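The grip missed. The fingers shut to 0 and the heat sink still stands at (318,228). I'll check why before trying again.

Run:
```python
from h import *
np.set_printoptions(precision=4,suppress=True)
K=env.camera_info('wrist')['K']
i={'K':K,'extrinsics':np.load('w4.npy')}
E=i['extrinsics'];print('cam',-E[:3,:3].T@E[:3,3],'axis',E[2,:3])
s=env.sense();p=s['position'];Rm=R.from_euler('xyz',s['orientation'],degrees=True).as_matrix()
print(proj('wrist',p,i),proj('wrist',p+Rm@[0,0,.008],i),proj('wrist',p-Rm@[0,0,.011],i), 'tool x',Rm[:,0])
print([hit('wrist',q,.036,i) for q in[(298,185),(340,185),(338,275),(298,275)]])
snap('scene','s1.png');crop('s1.png','s1c.png',115,200,295,350,4.4)
snap('side','e1.png');crop('e1.png','e1c.png',265,125,405,255,5.7)
```

```text
cam [ 0.3917 -0.3611  0.3011] axis [ 0.1376  0.2529 -0.9577]
[318.2698 289.9465] [318.2947 283.3039] [318.2319 300.023 ] tool x [-0.4762 -0.8794 -0.    ]
[array([ 0.4228, -0.3346,  0.036 ]), array([ 0.3963, -0.3202,  0.036 ]), array([ 0.4298, -0.2595,  0.036 ]), array([ 0.4568, -0.2741,  0.036 ])]
```

View pics/s1c.png

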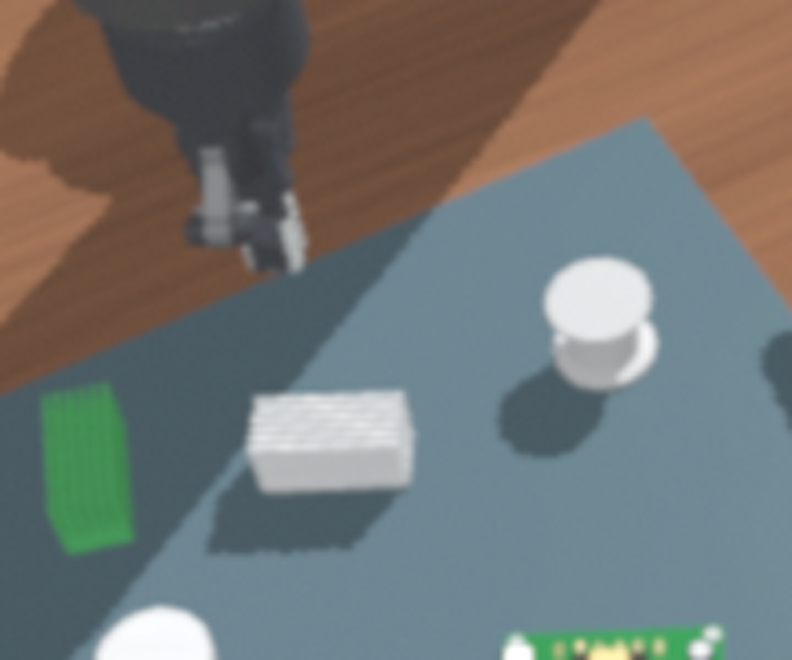

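View pics/e1c.png

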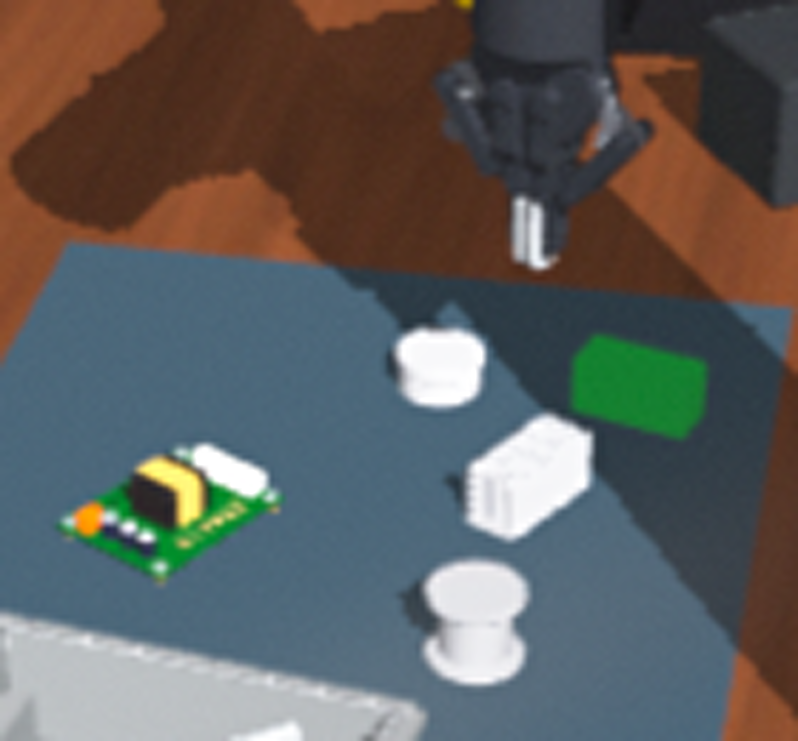

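Run:
```python
from h import *
np.set_printoptions(precision=4,suppress=True)
for P in [(.427,-.297,.132),(.427,-.297,.14)]: print(proj('scene',P),proj('side',P))
# triangulate fingertips
o=[ray('scene',(115+285/4.4,200+268/4.4)),ray('side',(265+535/5.7,125+266/5.7))]
A=[];b=[]
for c,d in o:
    d=d/np.linalg.norm(d);M=np.eye(3)-np.outer(d,d);A.append(M);b.append(M@c)
x=np.linalg.lstsq(np.vstack(A),np.hstack(b),rcond=None)[0];print('tips',x)
print(env.sense()['qpos'])
```

```text
[180.1749 267.0509] [358.268  176.7449]
[179.3961 264.5296] [358.3481 174.4294]
tips [ 0.4262 -0.2947  0.1501]
[-13.1834   9.7107 -24.7165  -0.0164 -55.6927 -15.2371]
```

Request:
send_rows([
  [[0,0,0,0,0,0],[0,0,0,0,0,0],[0,0,0,0,0,0],[0,0,-1,0,0,0],[0,0,-1,0,0,0],[0,0,-1,0,0,0],[0,0,-1,0,0,0],[0,0,0,0,0,0],[0,0,0,0,0,0]],
], fingers=1)

```text
t: 4.75
position: [0.4272, -0.2972, 0.0205]
orientation: [179.9, -0.0, -118.4]
force: [0.3, -0.4, 1.0]
gripper_width: 0.0853
```

Run:
```python
from h import *
s=env.sense();print(s['t'],s['position'],s['orientation'])
i=env.camera_info('wrist');snap('wrist','w5.png');np.save('w5.npy',i['extrinsics'])
snap('scene','s2.png');crop('s2.png','s2c.png',115,220,295,350,4.4)
snap('side','e2.png');crop('e2.png','e2c.png',265,150,405,250,5.7)
for z in(.022,.012): print(proj('scene',(.427,-.297,z)),proj('side',(.427,-.297,z)))
```

```text
4.75 [ 0.42721981 -0.29718615  0.0204746 ] [ 1.79929160e+02 -3.76764683e-02 -1.18397196e+02]
[190.00209936 298.86544206] [357.21387402 207.20467114]
[190.82124438 301.5173412 ] [357.12224544 209.85232893]
```

View pics/s2c.png

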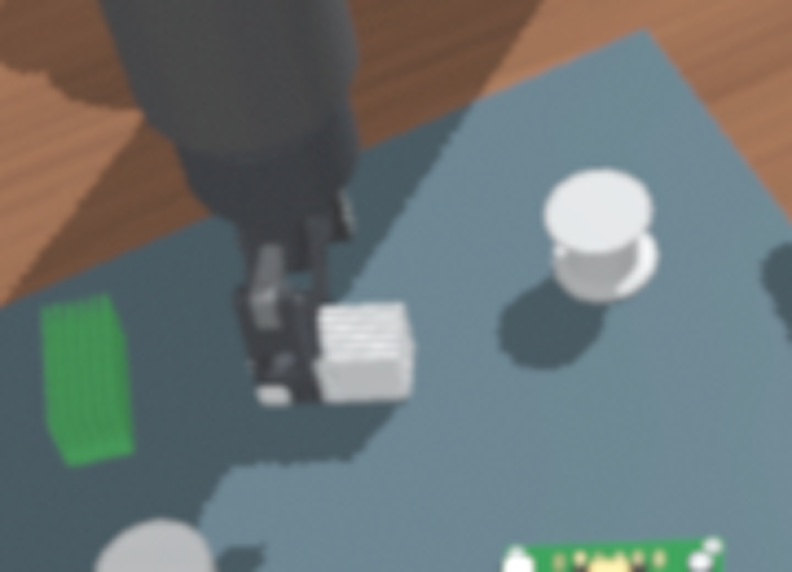

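View pics/e2c.png

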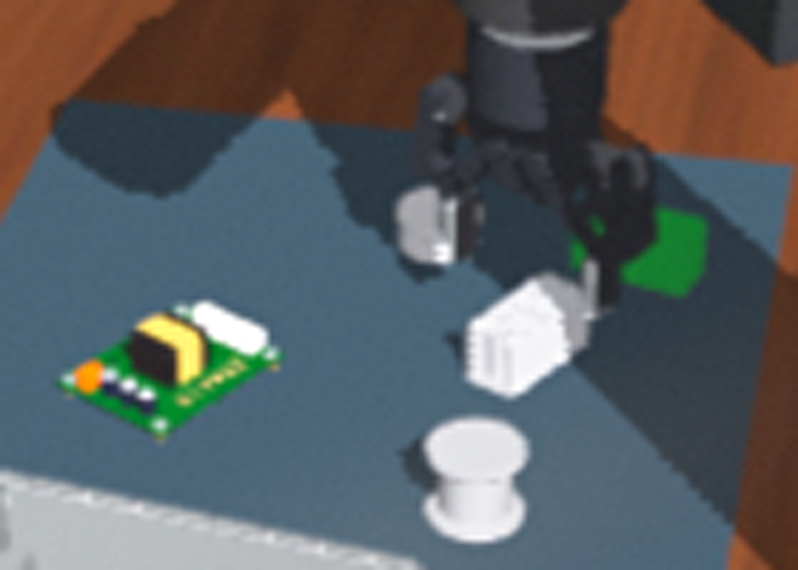

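View pics/w5.png

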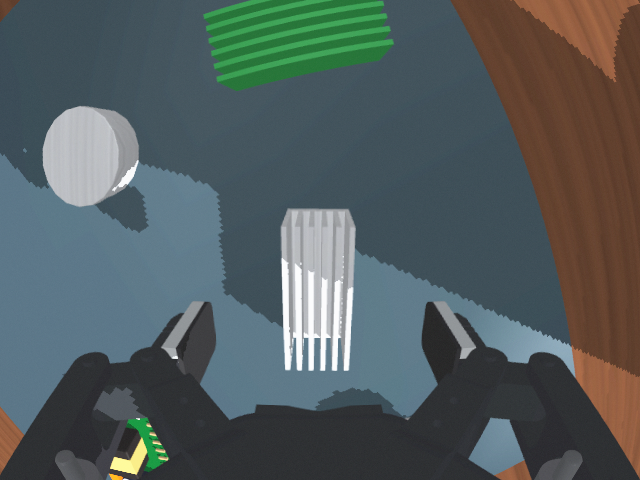

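Run:
```python
from h import *
np.set_printoptions(precision=4,suppress=True)
# right-hand finger (+x side) tip in both views: scene (277,405) crop, side (440,263) crop ; other finger side (600,312)
def tri(a,b):
    A=[];B=[]
    for c,d in (ray('scene',a),ray('side',b)):
        d=d/np.linalg.norm(d);M=np.eye(3)-np.outer(d,d);A.append(M);B.append(M@c)
    return np.linalg.lstsq(np.vstack(A),np.hstack(B),rcond=None)[0]
print('near finger',tri((115+277/4.4,220+403/4.4),(265+440/5.7,150+262/5.7)))
print('sink corner + - bottom?',tri((115+412/4.4,220+365/4.4),(265+468/5.7,150+323/5.7)))
print('pad expected', np.array([.4272,-.2972])+.0425*np.array([.8794,-.476]))
c,d=ray('side',(265+605/5.7,150+318/5.7));print([c+d*(z-c[2])/d[2] for z in(.02,.04,.06)])
K=env.camera_info('wrist')['K']
i={'K':K,'extrinsics':np.load('w5.npy')}
for z in(.012,.0205,.0315):
  for sg in(-1,1):print(z,sg,proj('wrist',np.array([.4272,-.2972,z])+.0425*sg*np.array([.8794,-.476,0]),i))
```

```text
near finger [ 0.4723 -0.329   0.0458]
sink corner + - bottom? [ 0.4596 -0.2712  0.0333]
pad expected [ 0.4646 -0.3174]
[array([ 0.3853, -0.3161,  0.02  ]), array([ 0.3823, -0.2856,  0.04  ]), array([ 0.3792, -0.2552,  0.06  ])]
0.012 -1 [401.7914 282.7751]
0.012 1 [233.2675 282.9541]
0.0205 -1 [405.4168 289.6519]
0.0205 1 [229.6155 289.8352]
0.0315 -1 [410.5545 299.4556]
0.0315 1 [224.4412 299.6443]
```

Run:
```python
from h import *
crop('w5.png','w5c.png',150,200,490,390,2.35)
K=env.camera_info('wrist')['K']
for f,q in(('w5',[(281.5,228),(355,228),(350.5,370),(285.5,370)]),('w3',[(293,205),(347,205),(344,317),(294,317)])):
    i={'K':K,'extrinsics':np.load(f+'.npy')}
    P=np.array([hit('wrist',p,.036,i) for p in q]);n=np.linalg.norm
    print(f,P.mean(0),n(P[0]-P[1]),n(P[2]-P[3]),n(P[0]-P[3]),n(P[1]-P[2]))
```

```text
w5 [ 0.42707785 -0.29681823  0.036     ] 0.0298568119112083 0.031184803201273172 0.07016626247205515 0.07017299419752476
w3 [ 0.42702731 -0.29708056  0.036     ] 0.030296320627682602 0.031131771924302058 0.07052269908570015 0.0705359745108526
```

View pics/w5c.png

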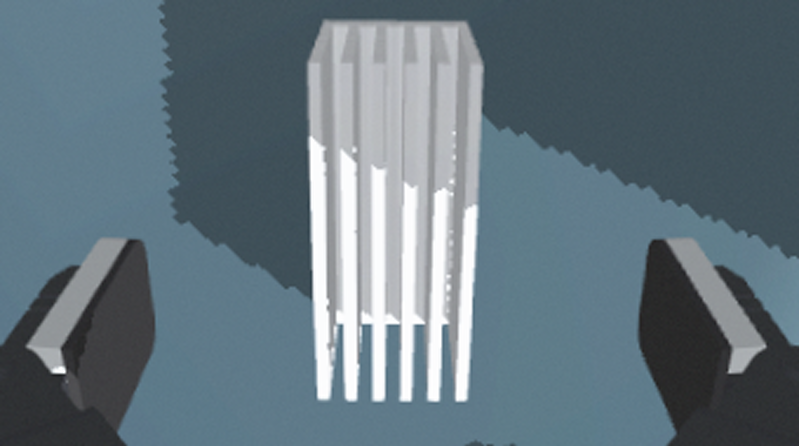

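The wrist view and the triangulation agree that the real fingertips are about 18 mm farther back than stated. They lie about 10 mm behind the TCP when shut and about 24 mm when open. The fingers therefore closed just over the fins, so I'll grip lower.

Request:
send_rows([
  [[0,0,-0.35,0,0,0],[0,0,-0.35,0,0,0],[0,0,0,0,0,0],[0,0,0,0,0,0]],
])

```text
t: 5.3
position: [0.4269, -0.297, -0.0011]
orientation: [179.9, -0.0, -118.4]
force: [-0.5, 0.0, -0.7]
gripper_width: 0.0857
```

Request:
send_rows([
  [[0,0,0,0,0,0],[0,0,0,0,0,0],[0,0,0,0,0,0],[0,0,0,0,0,0],[0,0,0,0,0,0],[0,0,0,0,0,0],[0,0,0,0,0,0]],
], fingers=-1)

```text
t: 6.0
position: [0.4276, -0.2972, -0.0003]
orientation: [-180.0, 0.0, -118.4]
force: [0.2, 1.5, 5.8]
gripper_width: 0.0286
```

Request:
send_rows([
  [[0,0,0.5,0,0,0],[0,0,1,0,0,0],[0,0,1,0,0,0],[0,0,1,0,0,0],[0,0,1,0,0,0],[0,0,0.5,0,0,0],[0,0,0,0,0,0],[0,0,0,0,0,0]],
])

```text
t: 6.8
position: [0.4269, -0.2968, 0.1488]
orientation: [180.0, 0.0, -118.4]
force: [-0.7, 0.1, -0.6]
gripper_width: 0.0286
```

Run:
```python
from h import *
s=env.sense();print(s['t'],s['position'],s['orientation'])
i=env.camera_info('wrist');snap('wrist','w6.png');np.save('w6.npy',i['extrinsics'])
snap('scene','s3.png');crop('s3.png','s3c.png',115,180,295,310,4.4)
snap('side','e3.png');crop('e3.png','e3c.png',285,100,425,205,5.7)
```

```text
6.8 [ 0.42690852 -0.29679304  0.14875221] [ 1.79980054e+02  2.57484957e-02 -1.18439815e+02]
```

View pics/s3c.png

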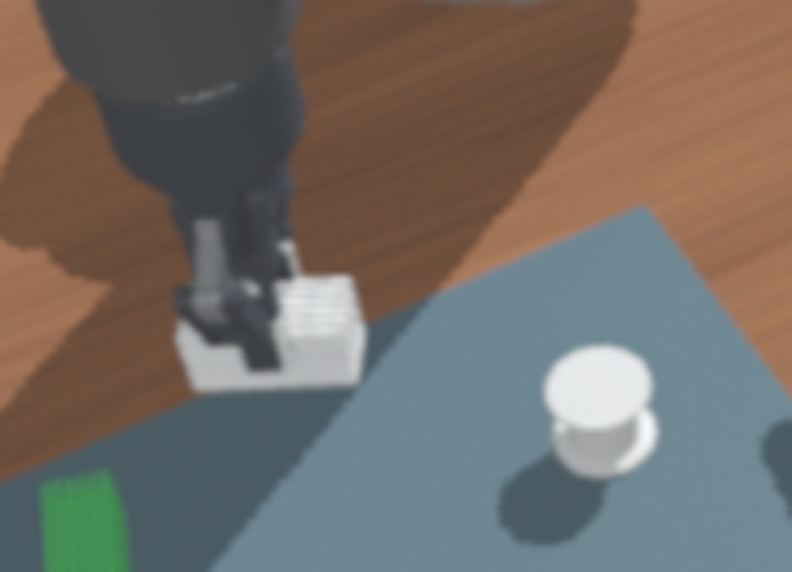

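View pics/e3c.png

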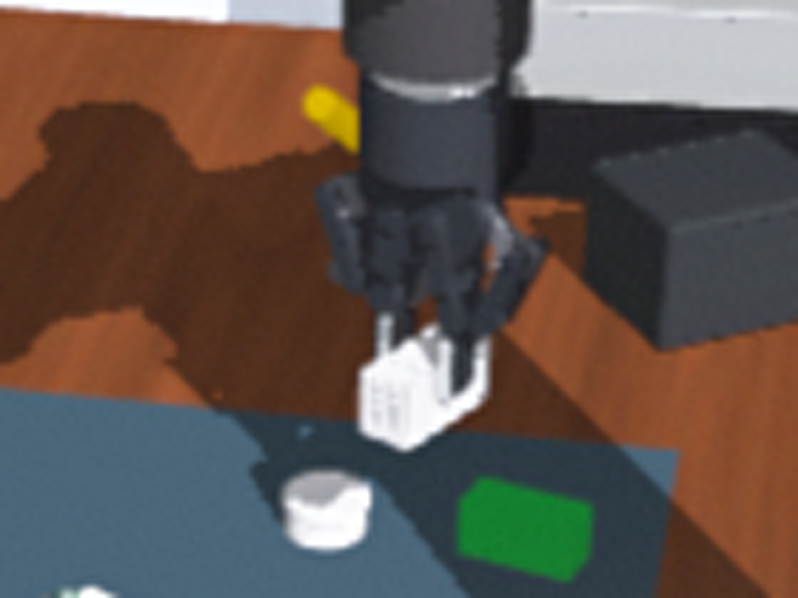

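View pics/w6.png

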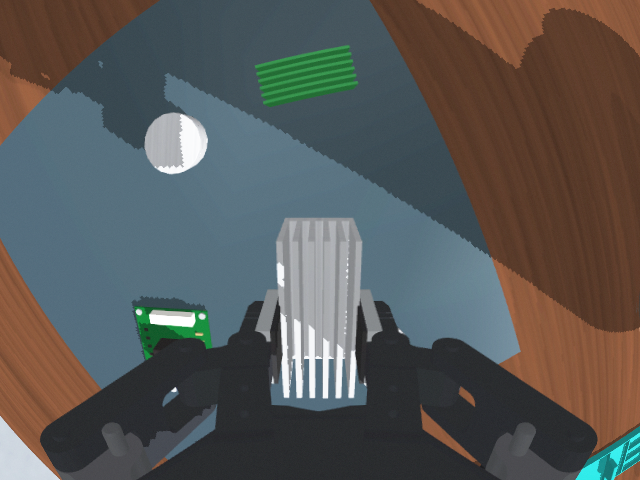

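Request:
send_rows([
  [[0.28,0.9,0.1,0,0,0.335],[0.28,0.9,0.1,0,0,0.335],[0.28,0.9,0.1,0,0,0.335],[0.28,0.9,0.1,0,0,0.335],[0.28,0.9,0.1,0,0,0.335],[0.28,0.9,0.1,0,0,0.335],[0.28,0.9,0.1,0,0,0.335],[0.28,0.9,0.1,0,0,0.335],[0.28,0.9,0.1,0,0,0.335],[0.28,0.9,0.1,0,0,0.335]],
])

```text
t: 7.95
position: [0.511, -0.026, 0.1783]
orientation: [179.9, -0.0, -99.1]
force: [0.4, 0.4, -1.8]
gripper_width: 0.0284
```

Request:
send_rows([
  [[0,0,0,0,0,0],[0,0,0,0,0,0]],
])

```text
t: 8.15
position: [0.5109, -0.0266, 0.1782]
orientation: [179.9, -0.0, -99.2]
force: [0.3, 0.0, -0.5]
gripper_width: 0.0284
```

Run:
```python
from h import *
K=env.camera_info('wrist')['K'];i={'K':K,'extrinsics':np.load('w6.npy')}
P=np.array([hit('wrist',p,.185,i) for p in [(277,243),(362,243),(351.5,397),(284.5,397)]]);print(P.mean(0),P)
s=env.sense();print(s['t'],s['position'],s['orientation'])
i=env.camera_info('wrist');snap('wrist','w7.png');np.save('w7.npy',i['extrinsics'])
```

```text
[ 0.42639732 -0.29651337  0.185     ] [[ 0.4226745  -0.33418092  0.185     ]
 [ 0.39632943 -0.31986264  0.185     ]
 [ 0.43056549 -0.25909081  0.185     ]
 [ 0.45601985 -0.2729191   0.185     ]]
8.15 [ 0.51085086 -0.0266282   0.17823585] [ 1.79893234e+02 -4.57314302e-02 -9.91614886e+01]
```

View pics/w7.png

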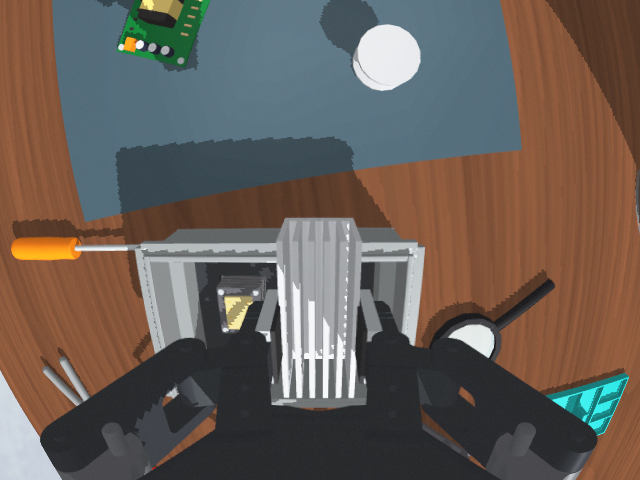

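Run:
```python
from h import *
crop('w7.png','w7a.png',120,220,290,350,4.7)
crop('w7.png','w7b.png',330,220,440,350,4.7)
```

```text
(no output)
```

View pics/w7a.png

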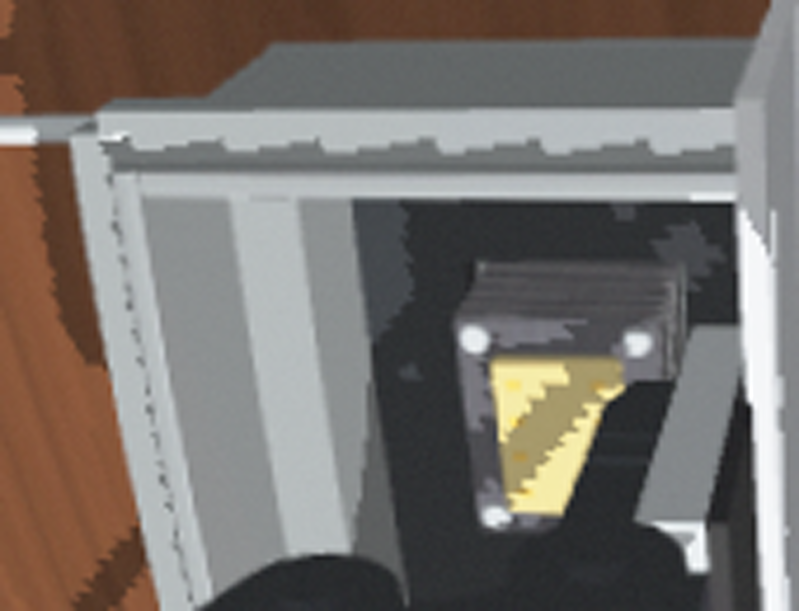

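View pics/w7b.png

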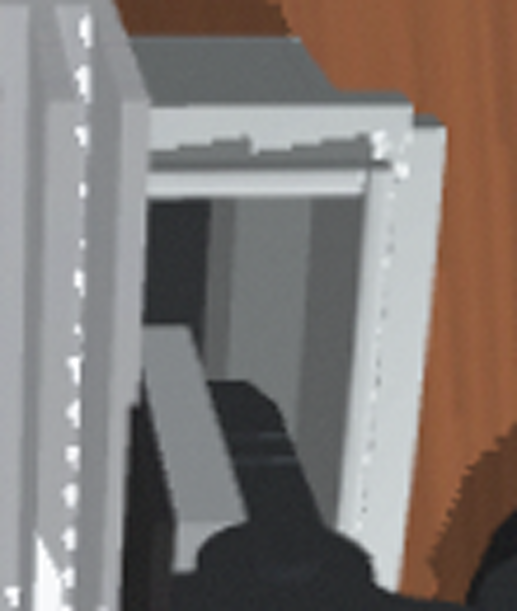

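Run:
```python
from h import *
np.set_printoptions(precision=4,suppress=True)
K=env.camera_info('wrist')['K'];i={'K':K,'extrinsics':np.load('w7.npy')}
A=lambda x,y:(120+x/4.7,220+y/4.7)
B=lambda x,y:(330+x/4.7,220+y/4.7)
p=hit('wrist',A(142,197),.082,i);q=hit('wrist',B(365,194),.082,i)
d=p-q;print(p,q,np.linalg.norm(d),np.degrees(np.arctan2(d[1],d[0])))
m=(p+q)/2;a=np.arctan2(d[1],d[0]);n=np.array([-np.sin(a),np.cos(a)]);print('centre',m[:2]+.065*n)
# ledge inner edges z .044: x=.086
p=hit('wrist',A(300,197),.044,i);q=hit('wrist',B(232,197),.044,i);print('ledge span',np.linalg.norm(p-q),(p+q)/2)
# transformer top corners z=.04 (corner screws plate?)
for z in(.036,.04):
    P=np.array([hit('wrist',A(*t),z,i) for t in[(457,322),(672,318),(478,530)]]);c=(P[1]+P[2])/2;print('tr',z,c,np.linalg.norm(P[0]-P[1]),np.linalg.norm(P[0]-P[2]))
```

```text
[ 0.6451 -0.0264  0.082 ] [0.4473 0.0044 0.082 ] 0.20013738024661173 -8.875905752398252
centre [0.5562 0.0532]
ledge span 0.17098226731651095 [0.5488 0.0026 0.044 ]
tr 0.036 [0.5946 0.0473 0.036 ] 0.04283747879344307 0.04713411425736709
tr 0.04 [0.5934 0.0454 0.04  ] 0.0422725660068103 0.046512540238994426
```

Request:
send_rows([
  [[0.05,0.96,0,0,0,0.05],[0.05,0.96,0,0,0,0],[0.04,0.96,-0.4,0,0,0],[0,0,-1,0,0,0],[0,0,-0.9,0,0,0],[0,0,0,0,0,0],[0,0,0,0,0,0]],
])

```text
t: 8.9
position: [0.5154, 0.0584, 0.1104]
orientation: [179.9, -0.1, -99.0]
force: [1.3, -0.3, -0.9]
gripper_width: 0.0285
```

Run:
```python
from h import *
s=env.sense();print(s['t'],s['position'],s['orientation'])
i=env.camera_info('wrist');snap('wrist','w8.png');np.save('w8.npy',i['extrinsics'])
```

```text
8.9 [0.51538632 0.05839397 0.1104113 ] [ 1.79947543e+02 -7.34486734e-02 -9.89798540e+01]
```

View pics/w8.png

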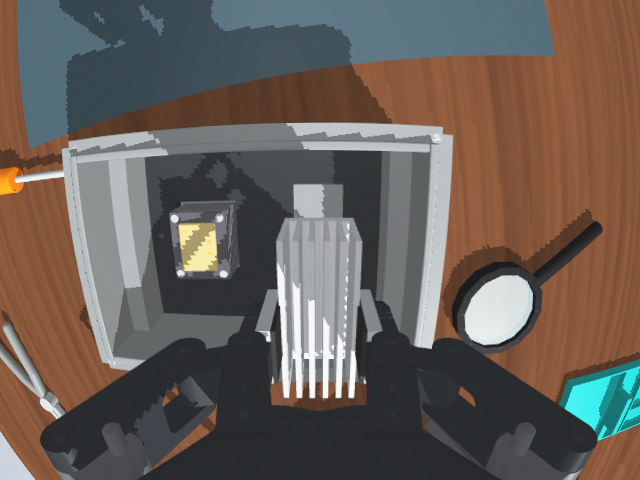

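Run:
```python
from h import *
crop('w8.png','w8a.png',270,110,450,240,4.4)
crop('w8.png','w8b.png',60,120,240,290,3.5)
```

```text
(no output)
```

View pics/w8a.png

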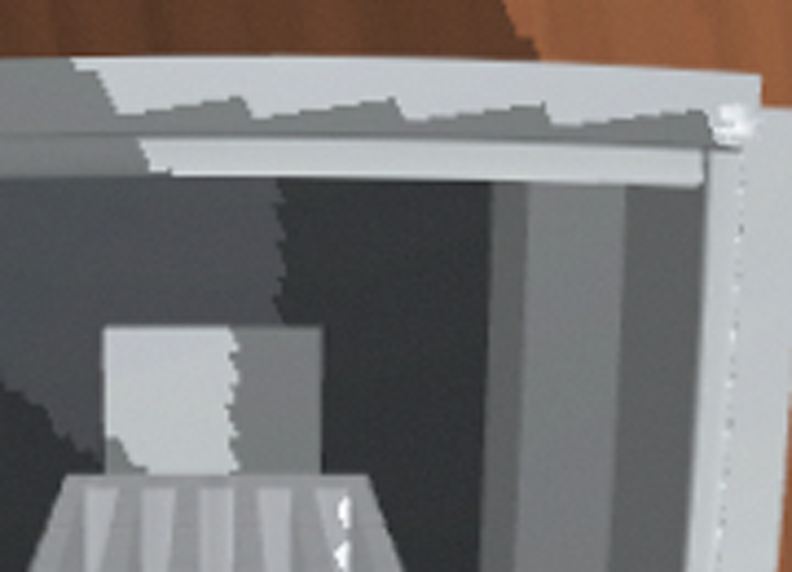

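View pics/w8b.png

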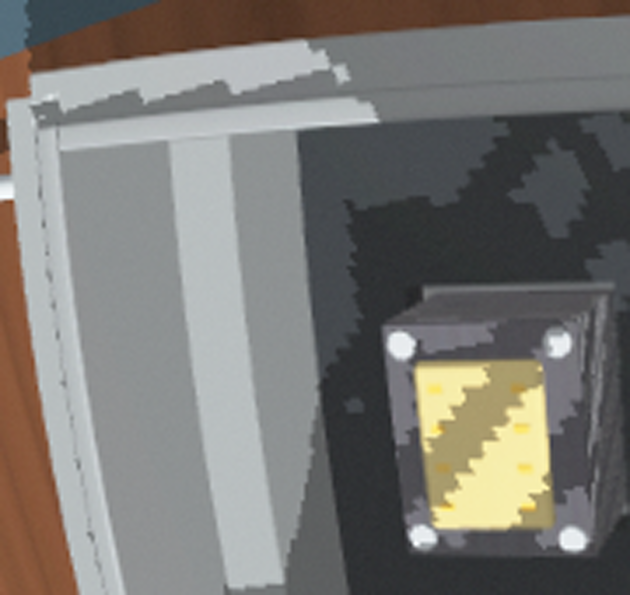

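Run:
```python
from h import *
np.set_printoptions(precision=4,suppress=True)
K=env.camera_info('wrist')['K'];i={'K':K,'extrinsics':np.load('w8.npy')}
A=lambda x,y:(270+x/4.4,110+y/4.4)
B=lambda x,y:(60+x/3.5,120+y/3.5)
p=hit('wrist',A(103,325),.014,i);q=hit('wrist',A(322,325),.014,i);d=p-q
print('pocket -y edge',p,q,np.linalg.norm(d));m=(p+q)/2
a=np.radians(-8.9);n=np.array([-np.sin(a),np.cos(a)]);print('pocket c',m[:2]+.038*n)
u=hit('wrist',A(68,475),.1105,i);v=hit('wrist',A(368,475),.1105,i);print('sink -y bottom',u,v,np.linalg.norm(u-v));print('sink c',(u+v)[:2]/2+.035*n)
p=hit('wrist',B(60,150),.082,i);q=hit('wrist',A(705,185),.082,i);d=p-q;a=np.arctan2(d[1],d[0]);n=np.array([-np.sin(a),np.cos(a)])
print('tote',np.linalg.norm(d),np.degrees(a),(p+q)[:2]/2+.065*n)
P=np.array([hit('wrist',B(*t),.038,i) for t in[(385,325),(588,325),(610,555),(412,555)]]);print('tr',P.mean(0))
```

```text
pocket -y edge [0.5262 0.0191 0.014 ] [0.4919 0.0246 0.014 ] 0.034736766232711574
pocket c [0.5149 0.0594]
sink -y bottom [0.5239 0.0214 0.1105] [0.4939 0.0262 0.1105] 0.030405592148987564
sink c [0.5143 0.0583]
tote 0.20044879487744025 -8.974921353959664 [0.5564 0.0527]
tr [0.5937 0.0472 0.038 ]
```

Request:
send_rows([
  [[0.02,0.035,-0.5,0,0,0],[0,0,-0.9,0,0,0],[0,0,-0.9,0,0,0],[0,0,-0.8,0,0,0],[0,0,-0.15,0,0,0],[0,0,-0.15,0,0,0],[0,0,0,0,0,0]],
])

```text
t: 9.65
position: [0.517, 0.0606, 0.0094]
orientation: [-179.9, 0.0, -98.9]
force: [-0.1, -0.2, -0.9]
gripper_width: 0.029
```

Request:
send_rows([
  [[0,0,-0.1,0,0,0],[0,0,-0.06,0,0,0],[0,0,0,0,0,0]],
])

```text
t: 9.95
position: [0.5162, 0.0605, 0.0038]
orientation: [-180.0, 0.0, -98.9]
force: [1.2, 0.5, -0.6]
gripper_width: 0.029
```

Run:
```python
from h import *
s=env.sense();print(s['t'],s['position'],s['orientation'],s['force'])
i=env.camera_info('wrist');snap('wrist','w9.png');np.save('w9.npy',i['extrinsics'])
```

```text
9.95 [0.51623804 0.06047262 0.00381394] [-1.79973902e+02  2.05068082e-02 -9.89393236e+01] [ 1.18834844  0.46821763 -0.58213393]
```

View pics/w9.png

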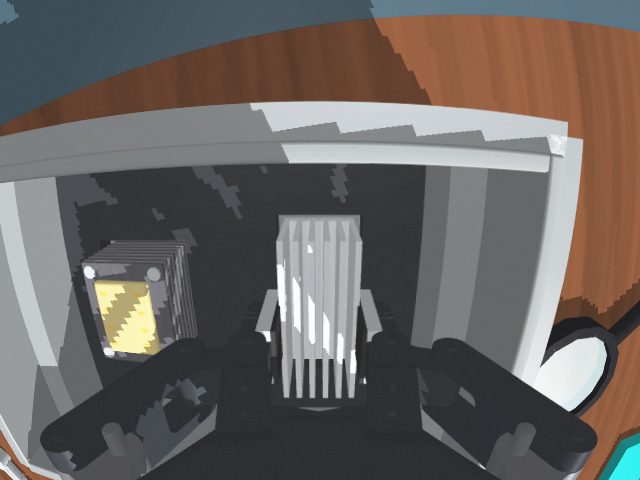

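Request:
send_rows([
  [[0,0,0,0,0,0],[0,0,0,0,0,0],[0,0,0,0,0,0],[0,0,0,0,0,0]],
], fingers=0.02)

```text
t: 10.4
position: [0.5161, 0.0604, 0.0036]
orientation: [-180.0, 0.0, -98.9]
force: [-0.2, -0.4, 0.1]
gripper_width: 0.0434
```

Request:
send_rows([
  [[0,0,0.3,0,0,0],[0,0,0.8,0,0,0],[0,0,1,0,0,0],[0,0,1,0,0,0],[0,0,1,0,0,0],[0,0,1,0,0,0],[0,0,0.5,0,0,0],[0,0,0,0,0,0]],
])

```text
t: 11.2
position: [0.5175, 0.0609, 0.1748]
orientation: [-179.7, 0.2, -98.9]
force: [-0.1, -0.0, -0.1]
gripper_width: 0.0438
```

Run:
```python
from h import *
s=env.sense();print(s['t'],s['position'],s['orientation'],s['force'])
i=env.camera_info('wrist');snap('wrist','w10.png');np.save('w10.npy',i['extrinsics'])
```

```text
11.2 [0.51746637 0.06086637 0.17483255] [-1.79735106e+02  1.58677238e-01 -9.89174780e+01] [-0.07686306 -0.03755115 -0.08342304]
```

View pics/w10.png

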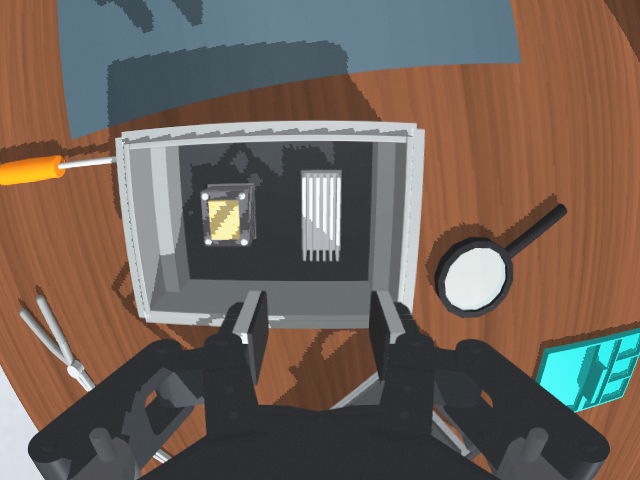

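The heat sink stands in the long pocket at about (321,215), with the transformer beside it at (227,215). Next I'll refine the tote pose from this clear view.

Run:
```python
from h import *
crop('w10.png','w10a.png',110,110,270,330,2.7)
crop('w10.png','w10b.png',280,110,440,330,2.7)
a=cv2.imread('pics/w10a.png');b=cv2.imread('pics/w10b.png');cv2.imwrite('pics/w10c.png',np.hstack([a[:,:400],b[:,:400]]))
```

```text
(no output)
```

View pics/w10c.png

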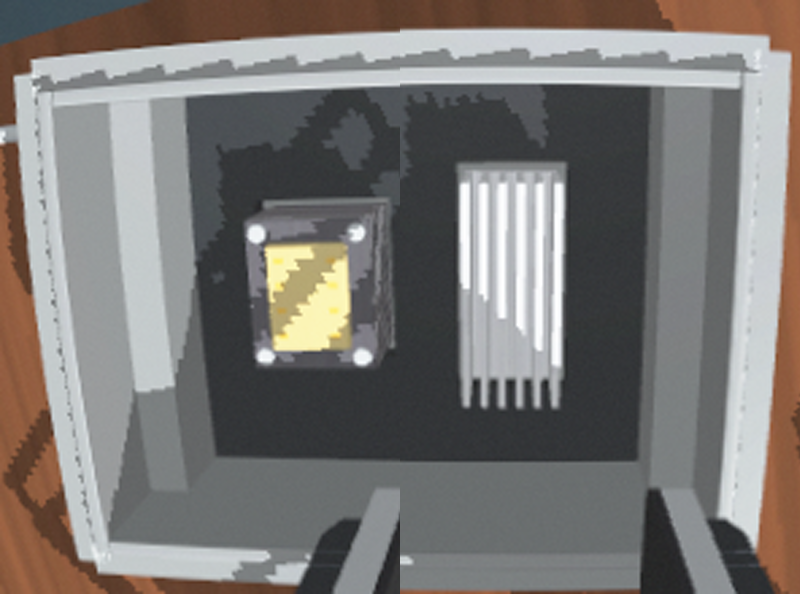

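Run:
```python
from h import *
np.set_printoptions(precision=4,suppress=True)
K=env.camera_info('wrist')['K'];i={'K':K,'extrinsics':np.load('w10.npy')}
A=lambda x,y:(110+x/2.7,110+y/2.7) if x<400 else (280+(x-400)/2.7,110+y/2.7)
o=[('wrist',A(53,105),(.1,-.065,.082),i),('wrist',A(108,545),(.1,.065,.082),i),('wrist',A(743,86),(-.1,-.065,.082),i),('wrist',A(214,460),(.086,.065,.014),i),('wrist',A(640,462),(-.086,.065,.014),i)]
p,r=fit(o,[.556,.053,-9]);print(p,r.tolist())
i2=np.radians(p[2]);Rm=np.array([[np.cos(i2),-np.sin(i2)],[np.sin(i2),np.cos(i2)]])
P=np.array([hit('wrist',A(*t),.040,i) for t in[(459,180),(566,180),(563,408),(461,408)]]).mean(0);print('sink',P,(P[:2]-p[:2])@Rm)
P=np.array([hit('wrist',A(*t),.038,i) for t in[(246,225),(372,222),(380,362),(257,366)]]).mean(0);print('tr',P,(P[:2]-p[:2])@Rm)
```

```text
[ 0.5562  0.0533 -8.8328] [[0.19049288895499217, 1.3451821310943899], [0.4881037873436185, -1.9228897975052632], [-0.6759129326851507, 0.932569181854717], [1.5625904348705149, -1.273394362527938], [-0.6332520942378892, -0.8205657110076459]]
sink [0.5149 0.06   0.04  ] [-0.0418  0.0003]
tr [0.5945 0.0469 0.038 ] [ 0.0388 -0.0005]
```

Request:
send_rows([
  [[0.195,0.675,0.105,0,0,0.855],[0.195,0.675,0.105,0,0,0.855],[0.195,0.675,0.105,0,0,0.855],[0.195,0.675,0.105,0,0,0.855],[0.195,0.675,0.105,0,0,0.855],[0.195,0.675,0.105,0,0,0.855],[0.195,0.675,0.105,0,0,0.855],[0.195,0.675,0.105,0,0,0.855],[0.195,0.675,0.105,0,0,0.855],[0.195,0.675,0.105,0,0,0.855]],
])

```text
t: 12.25
position: [0.5741, 0.2633, 0.2017]
orientation: [179.9, 0.0, -49.8]
force: [0.2, -0.0, 0.2]
gripper_width: 0.0434
```

Request:
send_rows([
  [[0,0,0,0.67,0.56,0],[0,0,0,0.67,0.56,0],[0,0,0,0.67,0.56,0],[0,0,0,0.67,0.56,0],[0,0,0,0.67,0.56,0],[0,0,0,0.67,0.56,0],[0,0,0,0,0,0],[0,0,0,0,0,0]],
])

```text
t: 13.05
position: [0.5747, 0.262, 0.2013]
orientation: [179.9, 30.0, -50.1]
force: [-0.3, 0.1, 1.0]
gripper_width: 0.0434
```

Run:
```python
from h import *
s=env.sense();print(s['t'],s['position'],s['orientation'],s['qpos'])
i=env.camera_info('wrist');snap('wrist','w11.png');np.save('w11.npy',i['extrinsics'])
snap('side','e4.png')
```

```text
13.05 [0.57469638 0.2619817  0.20127957] [179.91570686  30.00569531 -50.12050481] [ 22.8575352   25.75459825  11.7630073  -28.60641011 -86.21807538
  21.57348836]
```

View pics/w11.png

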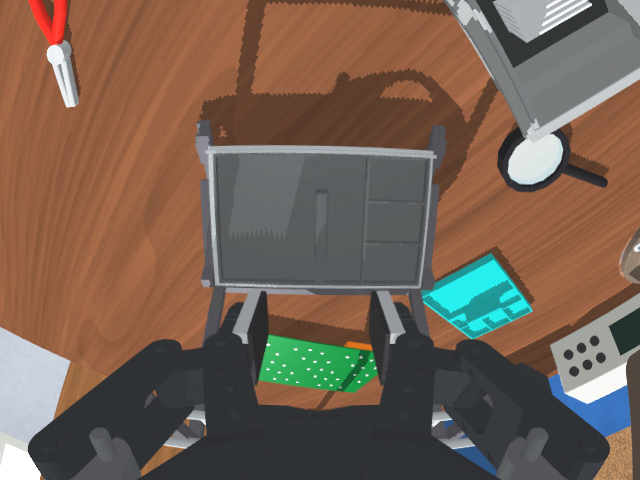

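View pics/e4.png

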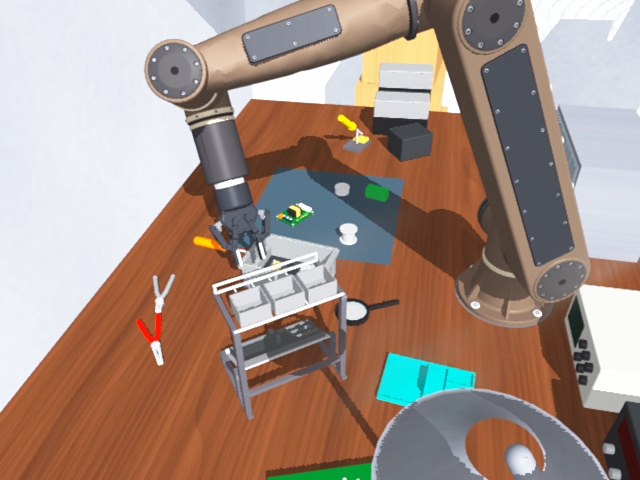

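Run:
```python
from h import *
crop('w11.png','w11c.png',195,125,445,300,3.2)
```

```text
(no output)
```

View pics/w11c.png

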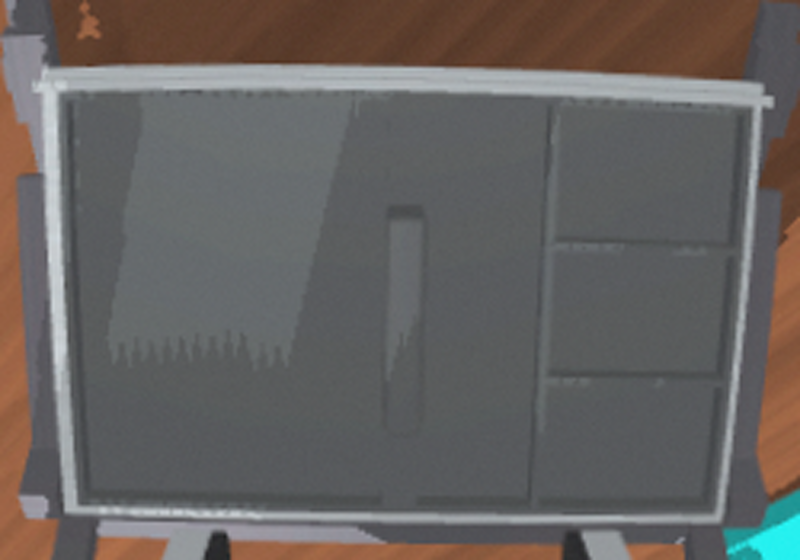

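```bash
cat > fd.py <<'E'
from h import *
np.set_printoptions(precision=4,suppress=True)
K=env.camera_info('wrist')['K'];i={'K':K,'extrinsics':np.load('w11.npy')}
A=lambda x,y:np.array((195+x/3.2,125+y/3.2))
o=[((388,218),(5,-30,32)),((425,218),(-5,-30,32)),((421,431),(-5,30,32)),((385,431),(5,30,32)),((388,205),(5,-30,4)),((424,205),(-5,-30,4)),
((75,97),(93,-58.5,4)),((88,495),(93,58.5,4)),((733,112),(-93,-58.5,4)),((713,504),(-93,58.5,4))]
def pose(p):
    Rm=R.from_euler('z',p[3],degrees=True)*R.from_euler('x',p[4] if len(p)>4 else 30,degrees=True);return Rm.as_matrix(),np.array(p[:3])
def f(p,o=o):
    Rm,t=pose(p);return np.hstack([proj('wrist',Rm@(np.array(l)/1000)+t,i)-A(*q) for q,l in o])
for x0,oo in (([.518,.331,.053,40],o),([.518,.331,.053,40,30],o),([.518,.331,.053,40],o[:6])):
    s=least_squares(f,x0,args=(oo,),loss='soft_l1',x_scale=[.01,.01,.01,3,3][:len(x0)]);print(s.x);print(f(s.x,oo).reshape(-1,2).tolist() if len(oo)>6 else '')
E
python3 fd.py
```

```text
[ 0.5143  0.3304  0.058  38.4911]
[[0.00011424385269265258, -0.06340188060912055], [0.7507132296889836, 0.1568353819639583], [0.11852889441371417, 3.151334484872791], [-0.32500192316518905, 2.995140355116291], [-0.253147923766619, -1.176981784168106], [-0.21332335825553628, -0.973644956503108], [-0.6575937467437711, 0.7410743943744933], [1.0119603440177798, -1.0964237637550127], [1.307855861248754, 0.15227799149678845], [-3.2222436926515456, -1.5165372408170015]]
[ 0.5139  0.331   0.058  38.5155 32.6259]
[[-0.009563086171169743, -1.3959371800792155], [0.6774099171345256, -1.179981100240724], [0.20090553794420885, 2.5811633976463213], [-0.2870539471901452, 2.4272237729294943], [-0.2795836673338954, -0.9469634623963827], [-0.3011288202354194, -0.7487635071268812], [0.18648250151676393, 1.0943014563999327], [0.5488813284312926, 0.20798973369954865], [0.30126727170113554, 0.38615049734610807], [-2.637289755109748, -0.2651547049455871]]
[ 0.5072  0.3386  0.0453 38.7927]
```

Request:
send_rows([
  [[-0.31,0.345,-0.715,0,0,-0.06],[-0.31,0.345,-0.715,0,0,-0.06],[-0.31,0.345,-0.715,0,0,-0.06],[-0.31,0.345,-0.715,0,0,-0.05],[0,0,0,0,0,0],[0,0,0,0,0,0]],
])

```text
t: 13.75
position: [0.5369, 0.305, 0.1178]
orientation: [-179.9, 30.0, -51.1]
force: [0.1, 0.6, 1.2]
gripper_width: 0.0436
```

Run:
```python
from h import *
s=env.sense();print(s['t'],s['position'],s['orientation'],s['force'])
i=env.camera_info('wrist');snap('wrist','w12.png');np.save('w12.npy',i['extrinsics'])
```

```text
13.75 [0.53692241 0.30495063 0.11782146] [-179.88981168   29.95305511  -51.09242883] [0.1186805  0.5505639  1.17128251]
```

View pics/w12.png

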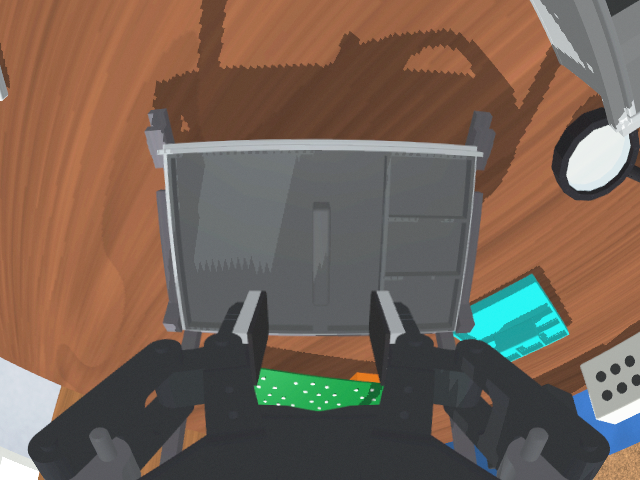

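Run:
```python
from h import *
crop('w12.png','w12c.png',150,130,490,345,2.35)
crop('w12.png','w12d.png',290,190,360,320,5)
```

```text
(no output)
```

View pics/w12d.png

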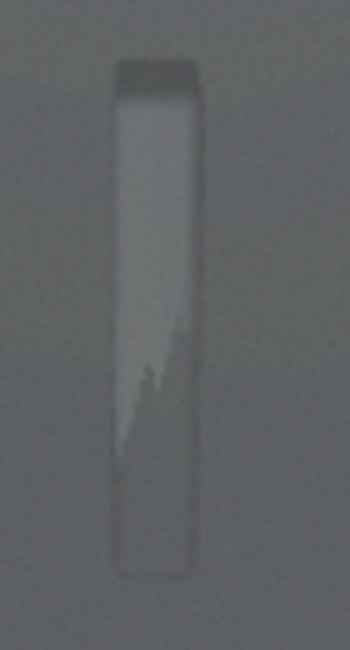

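View pics/w12c.png

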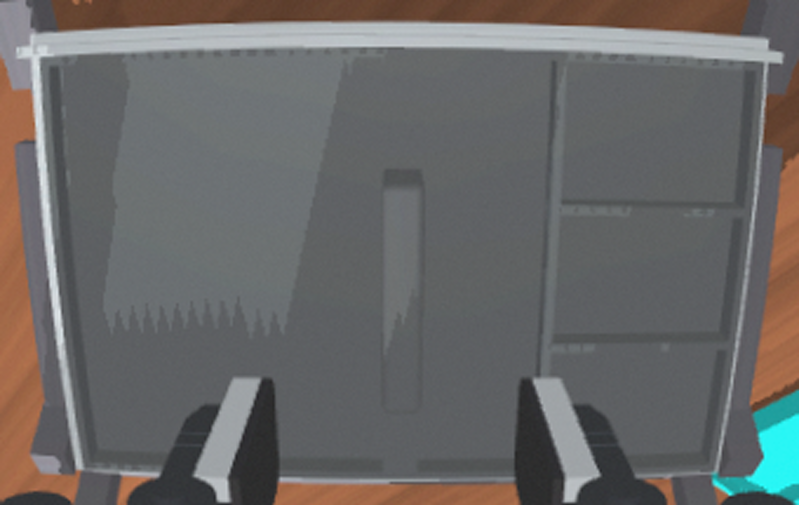

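Run:
```python
from h import *
np.set_printoptions(precision=4,suppress=True)
K=env.camera_info('wrist')['K'];i={'K':K,'extrinsics':np.load('w12.npy')}
D=lambda x,y:np.array((290+x/5,190+y/5));C=lambda x,y:np.array((150+x/2.35,130+y/2.35))
o=[(D(117,100),(5,-30,32)),(D(199,100),(-5,-30,32)),(D(195,579),(-5,30,32)),(D(114,579),(5,30,32)),(D(118,60),(5,-30,4)),(D(199,60),(-5,-30,4)),
(C(64,57),(93,-58.5,4)),(C(95,462),(93,58.5,4)),(C(742,68),(-93,-58.5,4)),(C(708,465),(-93,58.5,4))]
def f(p,o=o):
    Rm=(R.from_euler('z',p[3],degrees=True)*R.from_euler('x',p[4] if len(p)>4 else 30,degrees=True)).as_matrix()
    return np.hstack([proj('wrist',Rm@(np.array(l)/1000)+p[:3],i)-q for q,l in o])
for x0,oo in (([.518,.331,.053,40],o),([.518,.331,.053,40,30],o),([.518,.331,.053,40],o[:6])):
    s=least_squares(f,x0,args=(oo,),loss='soft_l1',x_scale=[.01,.01,.01,3,3][:len(x0)]);print(s.x);print(np.round(f(s.x,oo).reshape(-1,2),1).tolist())
st=env.sense();Rt=R.from_euler('xyz',st['orientation'],degrees=True).as_matrix();print('tool',Rt)
# fingers: inner tip edges seen
```

```text
[ 0.5137  0.3312  0.0571 38.2858]
[[-0.4, -0.3], [1.5, -0.1], [0.4, 2.8], [-0.2, 2.7], [-0.2, -1.6], [-0.2, -1.5], [-1.7, 3.3], [1.3, -4.2], [1.1, 1.2], [-3.6, -4.3]]
[ 0.5135  0.3313  0.0585 38.5228 33.2033]
[[-0.5, -2.0], [1.4, -1.9], [0.8, 3.5], [0.1, 3.5], [-0.1, -0.6], [-0.2, -0.5], [-0.4, 4.7], [0.1, -0.2], [-0.1, 1.6], [-1.2, -0.9]]
[ 0.51    0.3358  0.0512 38.396 ]
[[-0.3, 0.5], [0.9, 0.6], [0.0, -0.0], [0.1, -0.1], [-0.0, -0.6], [-0.6, -0.5]]
tool [[ 0.5443 -0.7792 -0.3108]
 [-0.6743 -0.6268  0.3905]
 [-0.4991 -0.003  -0.8666]]
```

Request:
send_rows([
  [[-0.21,0.24,-0.54,0,0,-0.05],[-0.21,0.24,-0.54,0,0,-0.04],[-0.21,0.24,-0.54,0,0,0],[0,0,0,0,0,0],[0,0,0,0,0,0]],
])

```text
t: 14.3
position: [0.5195, 0.3258, 0.0698]
orientation: [-179.8, 30.0, -51.7]
force: [-0.4, -0.2, 0.8]
gripper_width: 0.0434
```

Run:
```python
from h import *
s=env.sense();print(s['t'],s['position'],s['orientation'],s['force'])
i=env.camera_info('wrist');snap('wrist','w13.png');np.save('w13.npy',i['extrinsics'])
crop('w13.png','w13c.png',200,150,440,350,3.3)
snap('scene','s4.png');crop('s4.png','s4c.png',360,60,560,260,3)
```

```text
14.3 [0.51945576 0.32576722 0.06975552] [-179.8185018    29.96500251  -51.68414328] [-0.40605555 -0.2166187   0.78820563]
```

View pics/w13c.png

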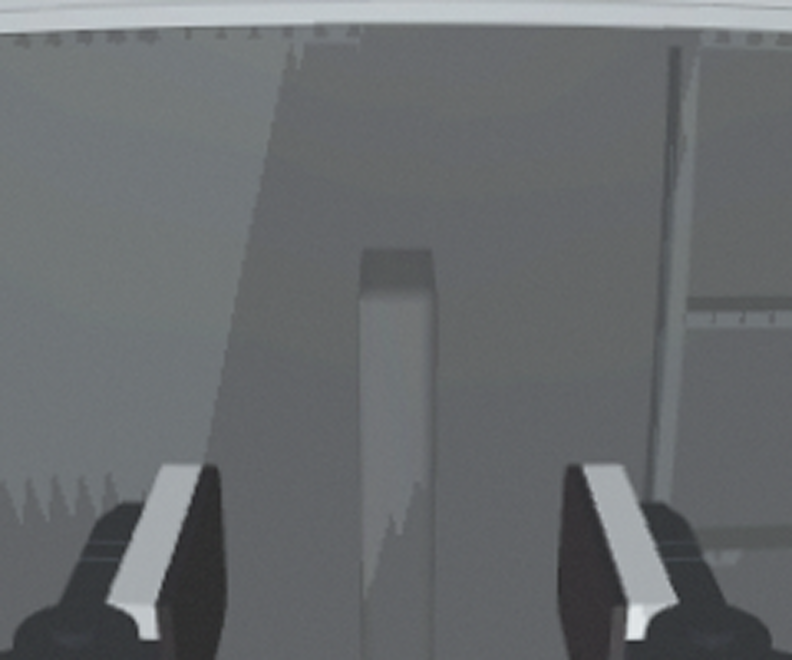

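View pics/s4c.png

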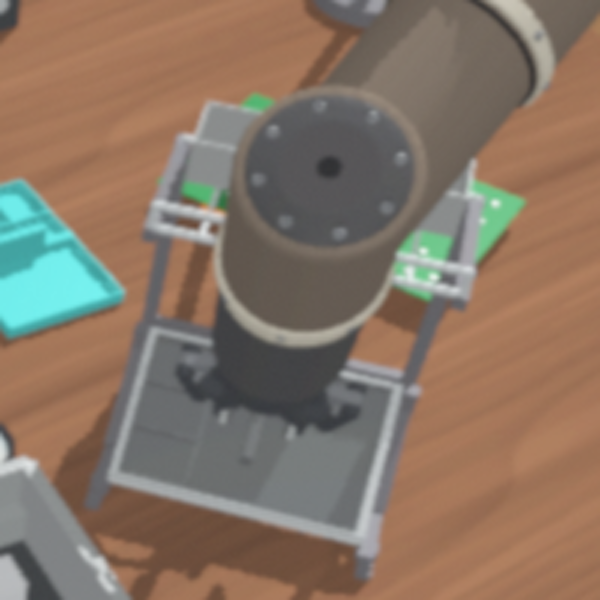

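Run:
```python
from h import *
np.set_printoptions(precision=4,suppress=True)
K=env.camera_info('wrist')['K'];i={'K':K,'extrinsics':np.load('w13.npy')}
D=lambda x,y:np.array((200+x/3.3,150+y/3.3))
o=[(D(360,297),(5,-30,32)),(D(437,295),(-5,-30,32)),(D(362,249),(5,-30,4)),(D(432,249),(-5,-30,4)),(D(676,46),(-39,-58.5,12))]
def f(p,o=o,free=True):
    Rm=(R.from_euler('z',p[2],degrees=True)*R.from_euler('x',30,degrees=True)).as_matrix()
    t=np.array([p[0],p[1],p[3] if len(p)>3 else .053])
    return np.hstack([proj('wrist',Rm@(np.array(l)/1000)+t,i)-q for q,l in o])
for oo in(o[:4],o):
  for x0 in([.512,.334,38.4],[.512,.334,38.4,.053]):
    s=least_squares(f,x0,args=(oo,),x_scale=[.01,.01,3,.01][:len(x0)]);print(s.x,np.round(s.fun,1))
# tip of fingers: centre of pad end face? left inner tip mid
for z in (-.03,-.02,-.015,-.01,0):
    st=env.sense();Rt=R.from_euler('xyz',st['orientation'],degrees=True).as_matrix()
    print(z,[ (proj('wrist',st['position']+Rt@np.array([x,.0217,z]),i)-[200,150])*3.3 for x in(-.011,.011)])
```

```text
[ 0.5108  0.3354 38.1036] [-0.3  0.7  0.1  1.3  0.6 -1.1 -0.4 -1.1]
[ 0.5076  0.3394 38.0885  0.0479] [ 0.2  0.3 -0.4  1.   1.  -0.8 -0.7 -0.8]
[ 0.5095  0.3339 40.9714] [-0.7  0.5 -0.2  0.4  1.7 -1.3  0.8 -2.  -1.4  1.6]
[ 0.5111  0.3322 40.776   0.0555] [-1.3  1.  -0.3  0.9  1.1 -1.2  0.6 -1.9  0.   0.8]
-0.03 [array([561.9011, 635.8912]), array([572.4615, 478.3287])]
-0.02 [array([552.5091, 595.8029]), array([561.474 , 444.5506])]
-0.015 [array([548.1454, 577.2775]), array([556.4286, 429.1104])]
-0.01 [array([543.9857, 559.676 ]), array([551.6528, 414.5357])]
0 [array([536.23  , 527.0081]), array([542.8332, 387.7222])]
```

```bash
python3 - <<'E'
from h import *
np.set_printoptions(precision=1,suppress=True)
K=env.camera_info('wrist')['K'];i={'K':K,'extrinsics':np.load('w4.npy')}
p=np.array([.4271,-.2969,.1401]);Rt=R.from_euler('xyz',[180,0,-118.4],degrees=True).as_matrix()
for z in(-.03,-.025,-.02,-.015,-.01,0): print(z,proj('wrist',p+Rt@[.011,0,z],i),proj('wrist',p+Rt@[-.011,0,z],i))
E
python3 - <<'E'
import sys;sys.path.insert(0,'.')
import os;os.chdir('.')
from h import *
crop('w4.png','w4c.png',240,270,400,350,5)
E
```

```text
-0.03 [317.2 296.9] [317.4 344.4]
-0.025 [317.2 291.6] [317.4 338.2]
-0.02 [317.3 286.6] [317.4 332.2]
-0.015 [317.3 281.8] [317.4 326.5]
-0.01 [317.3 277.4] [317.5 321.2]
0 [317.4 269.1] [317.5 311.2]
```

View pics/w4c.png

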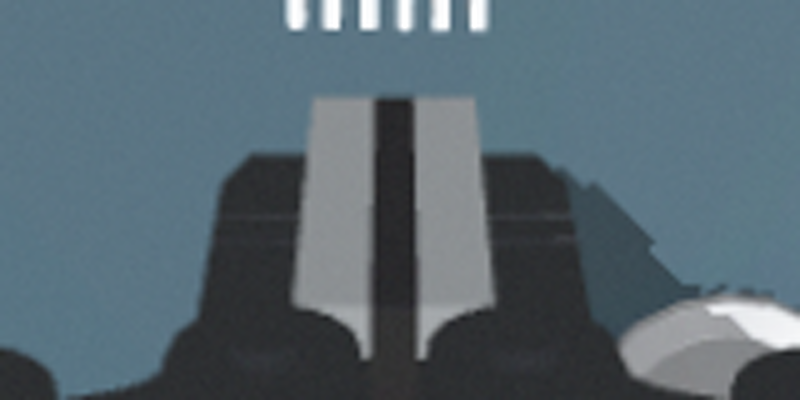

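Request:
send_rows([
  [[-0.17,0.18,-0.35,0,0,0],[-0.17,0.18,-0.35,0,0,0],[0,0,0,0,0,0],[0,0,0,0,0,0]],
])

```text
t: 14.8
position: [0.5078, 0.3367, 0.047]
orientation: [-180.0, 30.0, -51.8]
force: [1.3, 0.4, -0.3]
gripper_width: 0.0438
```

Run:
```python
from h import *
s=env.sense();print(s['t'],s['position'],s['orientation'],s['force'])
i=env.camera_info('wrist');snap('wrist','w14.png');np.save('w14.npy',i['extrinsics'])
crop('w14.png','w14c.png',200,150,440,350,3.3)
```

```text
14.8 [0.50777191 0.33668216 0.04702009] [-179.99218369   30.02185559  -51.76567275] [ 1.2627051   0.44324314 -0.34591293]
```

View pics/w14c.png

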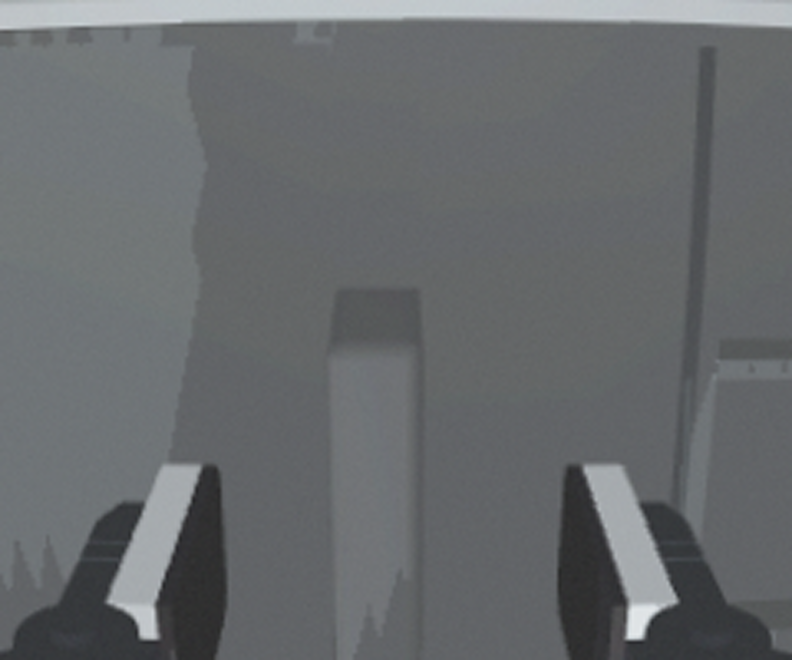

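Request:
send_rows([
  [[0.045,0.035,0,0,0,0],[0,0,0,0,0,0]],
])

```text
t: 15.05
position: [0.5101, 0.3379, 0.0479]
orientation: [-179.9, 30.0, -51.7]
force: [-0.3, -1.4, 0.1]
gripper_width: 0.0437
```

Request:
send_rows([
  [[0,0,0,0,0,0],[0,0,0,0,0,0],[0,0,0,0,0,0],[0,0,0,0,0,0],[0,0,0,0,0,0],[0,0,0,0,0,0]],
], fingers=-1)

```text
t: 15.65
position: [0.5098, 0.3377, 0.0479]
orientation: [-179.9, 30.0, -51.7]
force: [-0.2, -0.4, 3.5]
gripper_width: 0.009
```

Run:
```python
from h import *
s=env.sense();print(s['t'],s['position'],s['orientation'],s['force'],s['gripper_width'])
i=env.camera_info('wrist');snap('wrist','w15.png');np.save('w15.npy',i['extrinsics'])
```

```text
15.65 [0.5098254  0.33767471 0.04788031] [-179.88115209   30.00816305  -51.73606904] [-0.2135671  -0.42197707  3.46640274] 0.008954076928468911
```

View pics/w15.png

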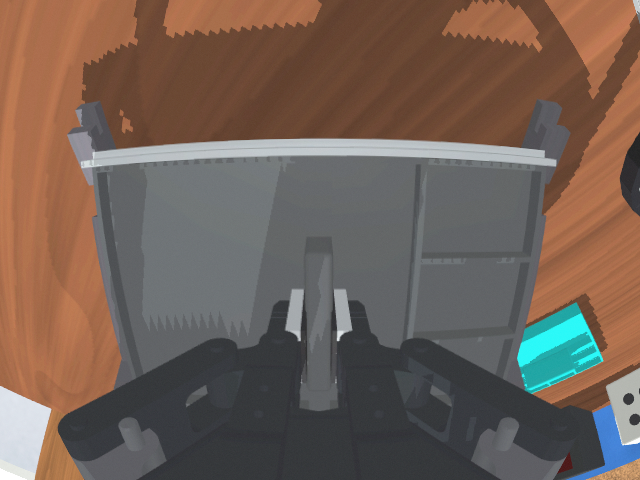

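Request:
send_rows([
  [[0.1,-0.13,0.29,0,0,0],[0.21,-0.26,0.58,0,0,0],[0.21,-0.26,0.58,0,0,0],[0.21,-0.26,0.58,0,0,0],[0.1,-0.13,0.29,0,0,0],[0,0,0,0,0,0]],
])

```text
t: 16.3
position: [0.5356, 0.3062, 0.1184]
orientation: [-179.8, 30.0, -51.7]
force: [0.1, 0.9, -2.0]
gripper_width: 0.0085
```

Run:
```python
from h import *
s=env.sense();print(s['t'],s['position'],s['orientation'],s['force'],s['gripper_width'])
i=env.camera_info('wrist');snap('wrist','w16.png');np.save('w16.npy',i['extrinsics'])
snap('side','e5.png');crop('e5.png','e5c.png',150,150,390,390,2.4)
```

```text
16.3 [0.53556659 0.30618481 0.11840403] [-179.76609692   29.9771182   -51.73932331] [ 0.07279248  0.93686643 -2.04456657] 0.008527637689639846
```

View pics/w16.png

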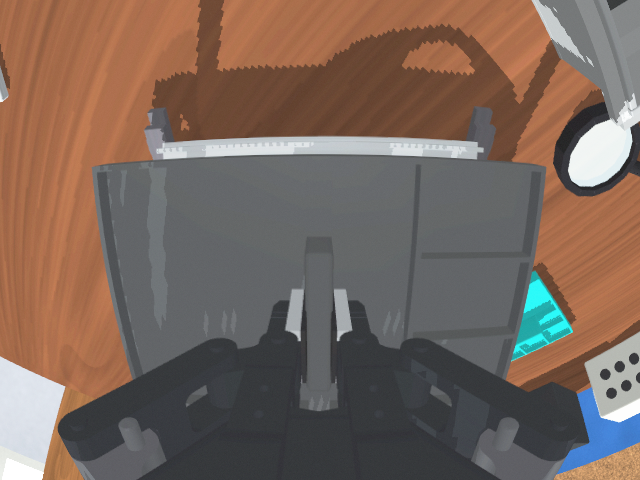

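View pics/e5c.png

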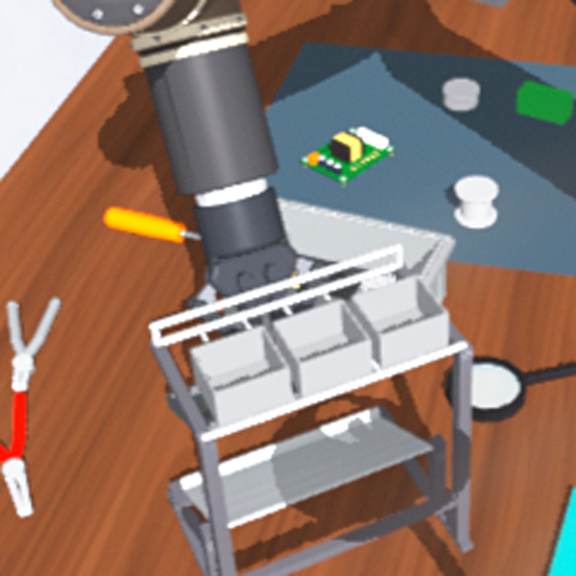

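Request:
send_rows([
  [[0.6,-0.8,0.3,0,0,0],[0.6,-0.8,0.6,0,0,0],[0.5,-0.8,0.9,0,0,0],[0.4,-0.8,0.9,0,0,0],[0.3,-0.8,0.6,-0.4,-0.3,0]],
])

```text
t: 16.9
position: [0.6073, 0.1849, 0.2154]
orientation: [179.9, 27.2, -52.0]
force: [-0.3, 1.0, -2.5]
gripper_width: 0.0091
```

Request:
send_rows([
  [[-0.2,-0.4,0,-0.685,-0.544,0],[-0.2,-0.4,0,-0.685,-0.544,0],[-0.2,-0.4,0,-0.685,-0.544,0],[-0.2,-0.4,0,-0.685,-0.544,0],[-0.2,-0.4,0,-0.685,-0.544,0],[-0.2,-0.4,0,-0.285,-0.244,0],[0,0,0,0,0,0]],
])

```text
t: 17.6
position: [0.568, 0.1146, 0.2153]
orientation: [-179.9, -0.0, -51.7]
force: [0.4, 0.2, -2.2]
gripper_width: 0.009
```

Request:
send_rows([
  [[-0.07,-0.22,0,0,0,-0.915],[-0.07,-0.22,0,0,0,-0.915],[-0.07,-0.22,0,0,0,-0.915],[-0.07,-0.22,0,0,0,-0.915],[-0.07,-0.22,0,0,0,-0.915],[-0.07,-0.22,0,0,0,-0.915],[-0.07,-0.22,0,0,0,-0.915],[-0.07,-0.22,0,0,0,-0.915],[-0.07,-0.22,0,0,0,-0.915],[0,0,0,0,0,0]],
])

```text
t: 18.6
position: [0.5514, 0.055, 0.2153]
orientation: [-179.9, -0.0, -99.1]
force: [-0.3, 0.3, -1.5]
gripper_width: 0.0087
```

Run:
```python
from h import *
s=env.sense();print(s['t'],s['position'],s['orientation'],s['force'],s['gripper_width'],s['qpos'])
i=env.camera_info('wrist');snap('wrist','w17.png');np.save('w17.npy',i['extrinsics'])
snap('scene','s5.png');snap('side','e6.png')
```

```text
18.6 [0.55136772 0.05498263 0.21529903] [-1.79912423e+02 -3.63593169e-02 -9.90756694e+01] [-0.27471915  0.30612134 -1.47700747] 0.008651431400362604 [ 26.00661402   9.09581218 -14.73407209   0.08758732 -66.11937116
 -35.11767832]
```

View pics/w17.png

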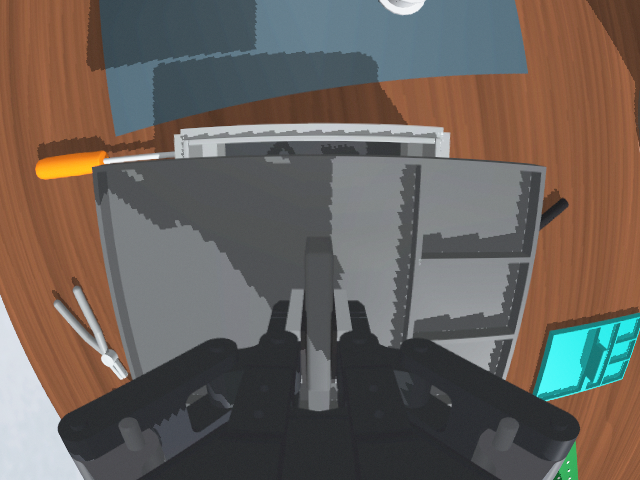

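View pics/s5.png

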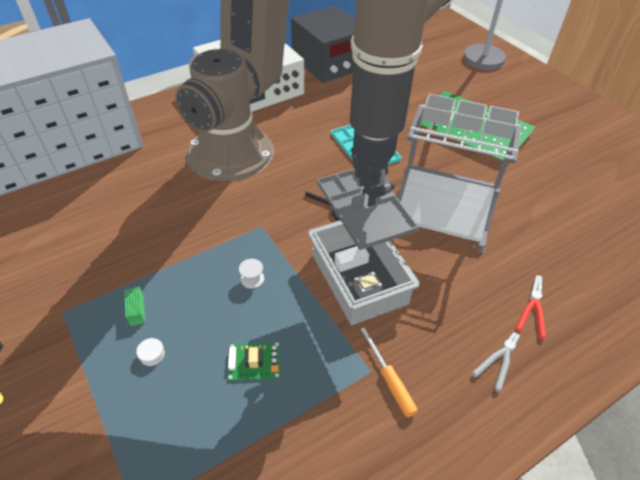

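View pics/e6.png

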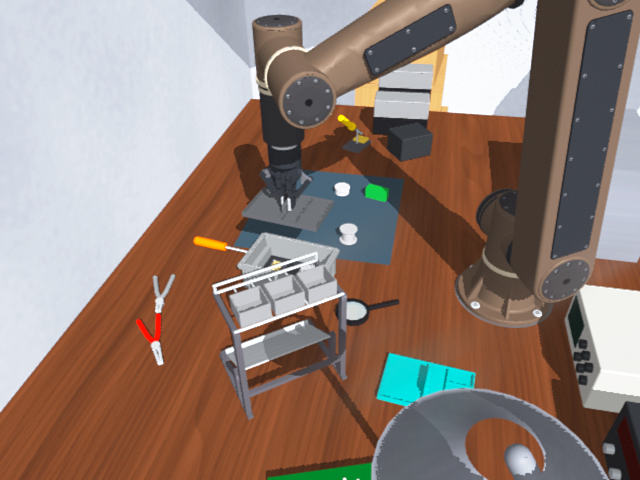

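Run:
```python
from h import *
crop('w17.png','w17a.png',80,120,320,270,3.3)
crop('w17.png','w17b.png',320,120,560,270,3.3)
crop('s5.png','s5c.png',300,160,430,260,6)
crop('e6.png','e6c.png',230,160,350,240,6.5)
```

```text
(no output)
```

View pics/w17a.png

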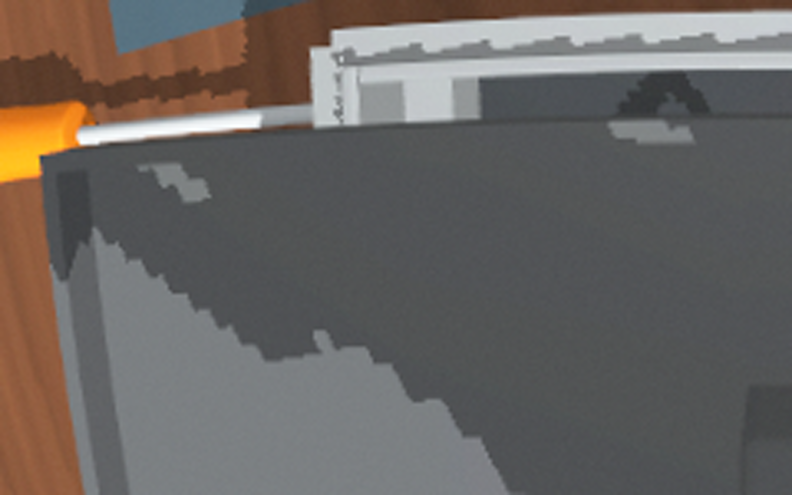

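View pics/w17b.png

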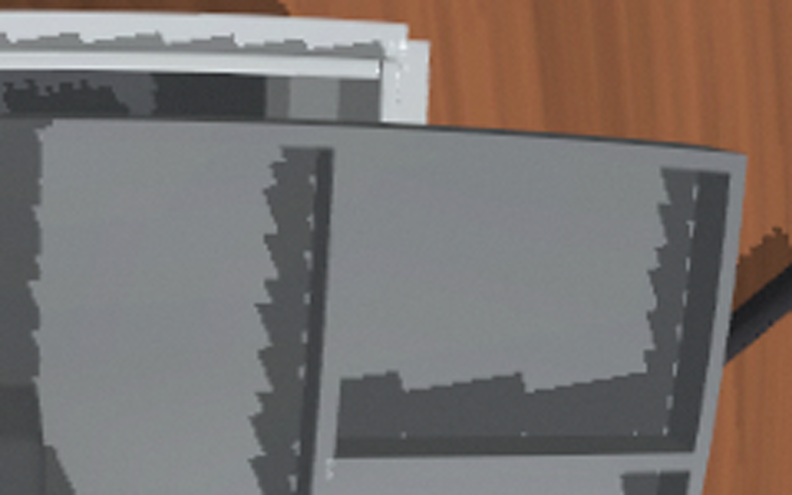

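View pics/s5c.png

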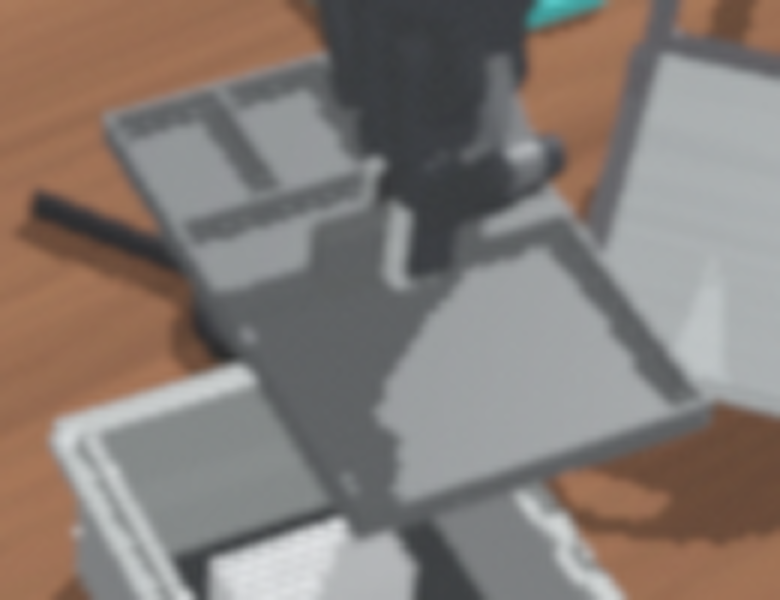

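View pics/e6c.png

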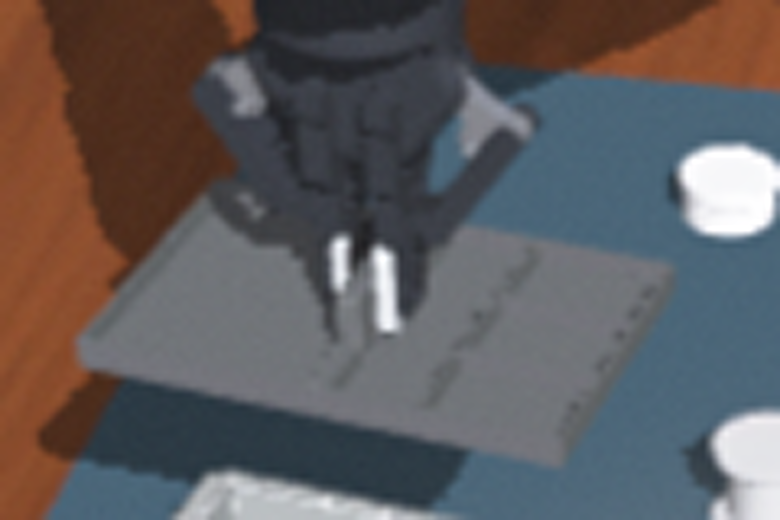

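```bash
cat > g.py <<'E'
from h import *
np.set_printoptions(precision=4,suppress=True)
w=env.camera_info('wrist');
I={'wrist':{'K':w['K'],'extrinsics':np.load('w17.npy')},'scene':env.camera_info('scene'),'side':env.camera_info('side')}
a=lambda x,y:np.array((80+x/3.3,120+y/3.3));b=lambda x,y:np.array((320+x/3.3,120+y/3.3))
sc=lambda x,y:np.array((300+x/6,160+y/6));sd=lambda x,y:np.array((230+x/6.5,160+y/6.5))
W=[('wrist',a(40,157),(96,-61,12)),('wrist',b(747,156),(-96,-61,12)),('wrist',b(335,148),(-41,-58.5,12)),('wrist',a(788,119),(0,-61,12))]
S=[('scene',sc(105,122),(-96,-61,12)),('scene',sc(712,405),(96,61,12)),('scene',sc(372,535),(96,-61,0))]
D=[('side',sd(80,345),(96,61,12)),('side',sd(80,369),(96,61,0)),('side',sd(560,440),(-96,61,12)),('side',sd(562,465),(-96,61,0)),('side',sd(675,268),(-96,-61,12)),('side',sd(205,190),(96,-61,12))]
def f(p,o):
    Rm=R.from_euler('xyz',[p[4],p[5],p[3]] if len(p)>4 else [0,0,p[3]],degrees=True).as_matrix()
    return np.hstack([proj(n,Rm@(np.array(l)/1000)+p[:3],I[n])-q for n,q,l in o])
for nm,o,x0 in(('W',W,[.552,.055,.21,-9]),('SD',S+D,[.552,.055,.21,-9]),('all',W+S+D,[.552,.055,.21,-9]),('all6',W+S+D,[.552,.055,.21,-9,0,0])):
    s=least_squares(f,x0,args=(o,),loss='soft_l1',x_scale=[.01,.01,.01,3,3,3][:len(x0)]);print(nm,s.x,np.round(f(s.x,o),1))
E
python3 g.py
```

```text
W [ 0.5503  0.0521  0.226  -9.0756] [-0.2 -0.3 -1.  -0.5  4.5  0.3 -0.3  0.4]
SD [ 0.5504  0.0542  0.2233 -7.7003] [-0.9 -0.6  0.8 -1.4 -1.5  1.5 -1.2  0.3 -0.7  0.7  0.3  0.4  0.1  0.8
 -0.7 -0.5  0.7 -1.2]
all [ 0.5504  0.0523  0.2249 -8.9736] [ 0.9  0.2 -2.6 -0.8  3.3  0.3 -0.7  0.6 -1.  -1.6 -0.5 -0.7 -3.7  1.2
 -1.1 -1.2 -0.6 -0.8 -0.4 -0.2 -0.7  0.2 -0.3 -0.9  1.7 -2.4]
all6 [ 0.5503  0.052   0.2246 -8.9392 -1.1303  0.3251] [ 0.5  0.3 -0.9 -0.8  4.   0.2 -0.8  0.6 -1.  -2.1 -0.7  0.  -3.8  1.1
 -1.  -0.5 -0.4 -0.1 -0.4  0.1 -0.5  0.4 -0.3 -1.4  1.6 -2.5]
```

Request:
send_rows([
  [[0.2,0.04,-0.6,0,0,0.03],[0,0,-1,0,0,0],[0,0,-1,0,0,0],[0,0,-0.8,0,0,0],[0,0,0,0,0,0],[0,0,0,0,0,0]],
])

```text
t: 19.35
position: [0.5581, 0.0566, 0.1145]
orientation: [-179.8, -0.1, -98.7]
force: [-0.2, -0.1, -0.3]
gripper_width: 0.0087
```

Run:
```python
from h import *
s=env.sense();print(s['t'],s['position'],s['orientation'],s['force'],s['gripper_width'])
i=env.camera_info('wrist');snap('wrist','w18.png');np.save('w18.npy',i['extrinsics'])
snap('scene','s6.png');crop('s6.png','s6c.png',300,200,430,330,4.6)
snap('side','e7.png');crop('e7.png','e7c.png',225,190,355,300,6)
```

```text
19.35 [0.55805616 0.05657638 0.11450686] [-1.79808691e+02 -8.58005254e-02 -9.86899415e+01] [-0.18839704 -0.06531775 -0.2616107 ] 0.008677993504483552
```

View pics/w18.png

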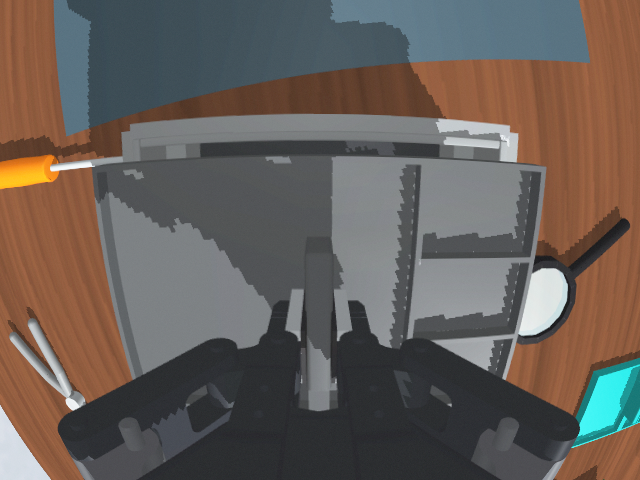

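View pics/s6c.png

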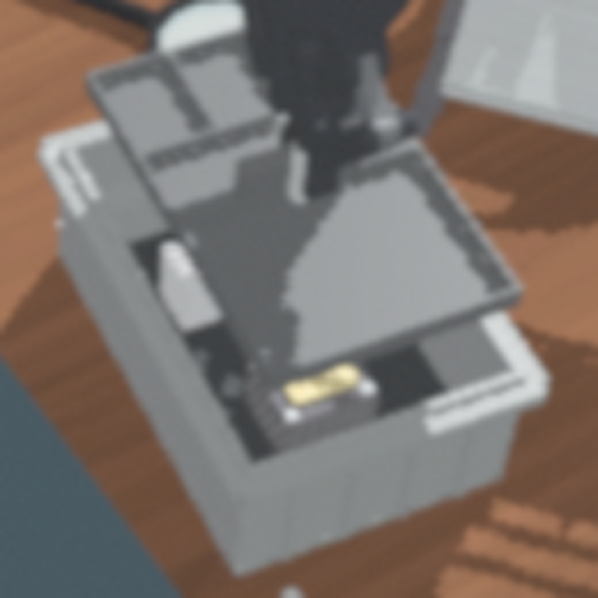

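View pics/e7c.png

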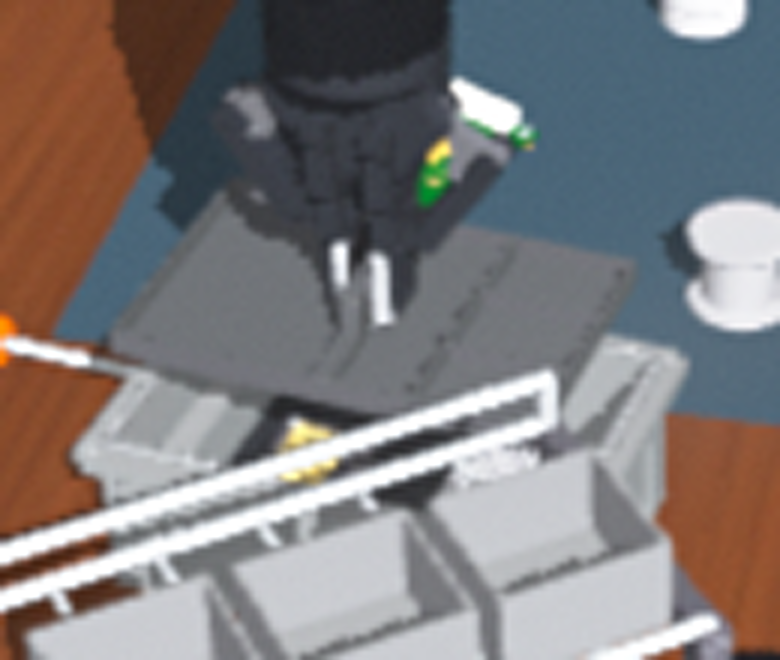

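Run:
```python
from h import *
np.set_printoptions(precision=1,suppress=True)
w=env.camera_info('wrist')
Rz=R.from_euler('z',-8.85,degrees=True).as_matrix()
for f in('w10','w18'):
    i={'K':w['K'],'extrinsics':np.load(f+'.npy')}
    for l in[(.105,-.079,.078),(-.105,-.079,.078),(.114,-.07,.078),(-.114,-.07,.078)]:
        print(f,l,proj('wrist',Rz@np.array(l)+[.5562,.0533,0],i))
crop('w18.png','w18a.png',85,105,245,205,4.8);crop('w18.png','w18b.png',400,105,560,205,4.8)
a=cv2.imread('pics/w18a.png');b=cv2.imread('pics/w18b.png');cv2.imwrite('pics/w18c.png',np.hstack([a[:,:400],b[:,-400:]]))
```

```text
w10 (0.105, -0.079, 0.078) [125.7 132.1]
w10 (-0.105, -0.079, 0.078) [412.4 123.2]
w10 (0.114, -0.07, 0.078) [116.6 144.9]
w10 (-0.114, -0.07, 0.078) [424.4 136.5]
w18 (0.105, -0.079, 0.078) [135.7 124.3]
w18 (-0.105, -0.079, 0.078) [504.9 125.2]
w18 (0.114, -0.07, 0.078) [123.1 141.1]
w18 (-0.114, -0.07, 0.078) [517.3 142.1]
```

View pics/w18c.png

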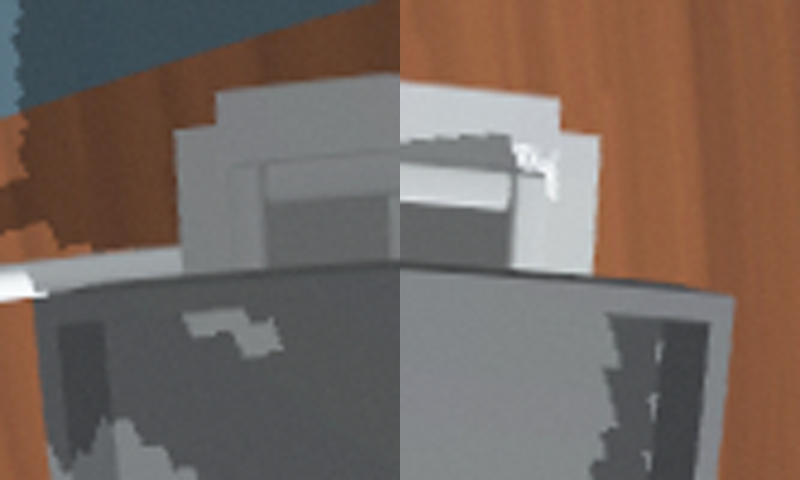

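Run:
```python
from h import *
np.set_printoptions(precision=4,suppress=True)
w=env.camera_info('wrist');i={'K':w['K'],'extrinsics':np.load('w18.npy')}
def mid(p,q,off):
    d=p-q;a=np.arctan2(d[1],d[0]);n=np.array([-np.sin(a),np.cos(a)]);print(np.linalg.norm(d),np.degrees(a),(p+q)[:2]/2+off*n)
mid(hit('wrist',(140.2,147.7),.082,i),hit('wrist',(499.2,148.7),.082,i),.065)
zt=.1145+.0096+.012
bx=lambda x:400+(368+x-400)/4.8
mid(hit('wrist',(85+37/4.8,105+298/4.8),zt,i),hit('wrist',(bx(733),105+297/4.8),zt,i),.061)
mid(hit('wrist',(85+37/4.8,105+298/4.8),zt-.002,i),hit('wrist',(bx(733),105+297/4.8),zt-.002,i),.061)
```

```text
0.2004301575617497 -8.884984093661759 [0.5566 0.053 ]
0.19344536005881027 -8.703069455244458 [0.5567 0.0538]
0.19621857039710655 -8.703069455244455 [0.5567 0.054 ]
```

Request:
send_rows([
  [[0,-0.02,-0.6,0,0,0],[0,0,-0.9,0,0,0],[0,0,-0.6,0,0,0],[0,0,-0.3,0,0,0],[0,0,0,0,0,0],[0,0,0,0,0,0]],
])

```text
t: 20.1
position: [0.5586, 0.056, 0.0434]
orientation: [-179.7, -0.0, -98.8]
force: [-0.1, -0.2, -1.6]
gripper_width: 0.0087
```

Request:
send_rows([
  [[0,0,-0.12,0,0,0],[0,0,-0.12,0,0,0],[0,0,0,0,0,0],[0,0,0,0,0,0]],
])

```text
t: 20.5
position: [0.5577, 0.0557, 0.0351]
orientation: [-179.8, -0.1, -98.8]
force: [-0.1, 0.8, -2.4]
gripper_width: 0.0091
```

Run:
```python
from h import *
s=env.sense();print(s['t'],s['position'],s['orientation'],s['force'],s['ft_torque'])
```

```text
20.5 [0.55765338 0.05572177 0.03508537] [-1.79789209e+02 -5.41926821e-02 -9.87735777e+01] [-0.12809031  0.77174095 -2.37437578] [ 0.01166163  0.00938978 -0.00461508]
```

Request:
send_rows([
  [[0,0,-0.05,0,0,0],[0,0,-0.05,0,0,0],[0,0,0,0,0,0]],
])

```text
t: 20.8
position: [0.558, 0.0558, 0.0341]
orientation: [-179.7, -0.0, -98.7]
force: [-7.2, 0.6, 18.1]
gripper_width: 0.0087
```

Request:
send_rows([
  [[0,0,0.04,0,0,0],[0,0,0,0,0,0]],
])

```text
t: 21.0
position: [0.558, 0.0559, 0.0341]
orientation: [-179.7, -0.0, -98.8]
force: [-4.0, -0.1, 8.4]
gripper_width: 0.0088
```

Request:
send_rows([
  [[0,0,0,0,0,0],[0,0,0,0,0,0],[0,0,0,0,0,0],[0,0,0,0,0,0]],
], fingers=-0.35)

```text
t: 21.4
position: [0.5576, 0.0557, 0.033]
orientation: [-179.8, -0.1, -98.8]
force: [-0.9, 0.3, 0.5]
gripper_width: 0.028
```

Request:
send_rows([
  [[0,0,0.3,0,0,0],[0,0,0.7,0,0,0],[0,0,1,0,0,0],[0,0,1,0,0,0],[0,0,1,0,0,0],[0,0,1,0,0,0],[0,0,0.5,0,0,0],[0,0,0,0,0,0]],
])

```text
t: 22.2
position: [0.5591, 0.0561, 0.2017]
orientation: [-179.5, 0.1, -98.8]
force: [-0.2, -0.2, 0.8]
gripper_width: 0.0276
```

Run:
```python
from h import *
s=env.sense();print(s['t'],s['position'],s['orientation'],s['force'],s['gripper_width'])
i=env.camera_info('wrist');snap('wrist','w19.png');np.save('w19.npy',i['extrinsics'])
snap('scene','s7.png');crop('s7.png','s7c.png',300,200,430,330,4.6)
```

```text
22.2 [0.55907301 0.0560975  0.20173624] [-1.79511586e+02  8.74294147e-02 -9.87561187e+01] [-0.15447868 -0.19791192  0.79585164] 0.02762615923391555
```

View pics/w19.png

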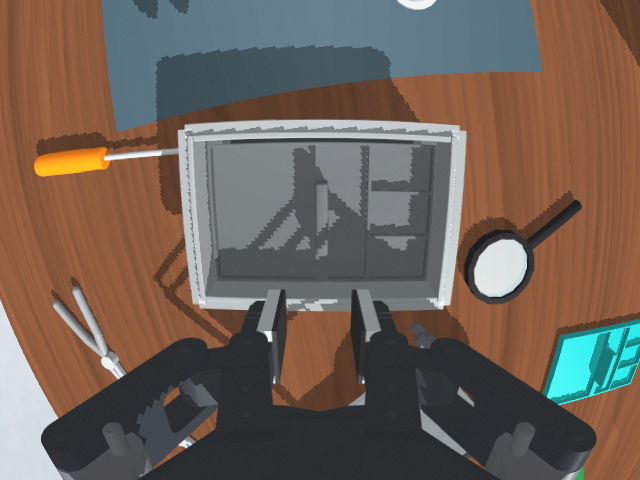

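View pics/s7c.png

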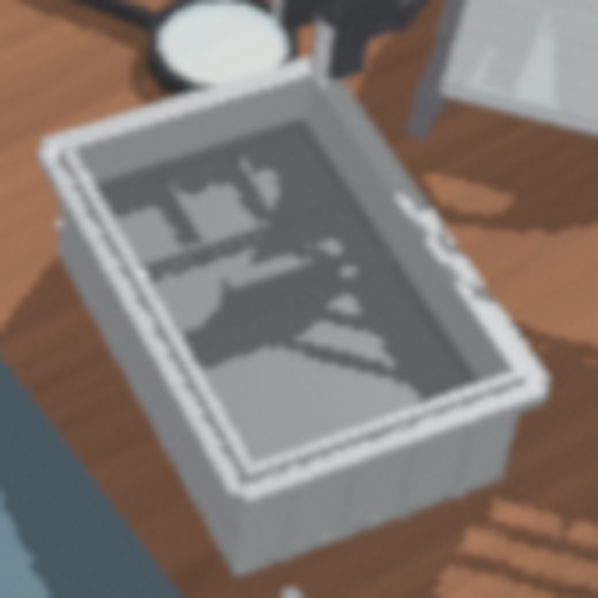

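Run:
```python
from h import *
crop('w19.png','w19c.png',170,110,480,320,2.58)
```

```text
(no output)
```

View pics/w19c.png

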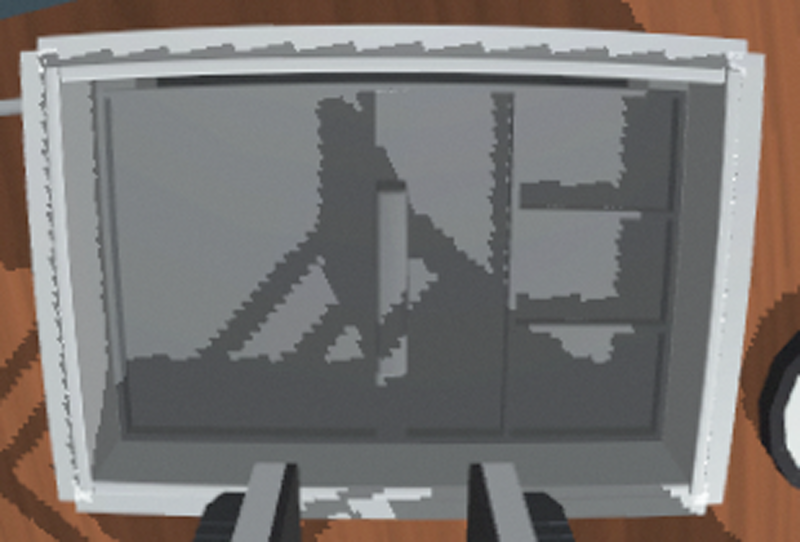

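Run:
```python
from h import *
np.set_printoptions(precision=4,suppress=True)
w=env.camera_info('wrist');i={'K':w['K'],'extrinsics':np.load('w19.npy')}
C=lambda x,y:np.array((170+x/2.58,110+y/2.58))
T=[(C(60,82),(100,-65,82)),(C(723,82),(-100,-65,82)),(C(93,483),(100,65,82)),(C(693,483),(-100,65,82))]
D=[(C(94,86),(96,-61,12)),(C(686,84),(-96,-61,12)),(C(122,440),(96,61,12)),(C(659,440),(-96,61,12)),(C(378,192),(5,-30,32)),(C(407,192),(-5,-30,32))]
def f(p,o):
    e=[p[3],p[4],p[2]] if len(p)>3 else [0,0,p[2]]
    Rm=R.from_euler('xyz',e,degrees=True).as_matrix();t=np.array([p[0],p[1],p[5] if len(p)>3 else z0])
    return np.hstack([proj('wrist',Rm@(np.array(l)/1000)+t,i)-q for q,l in o])
z0=0;s=least_squares(f,[.556,.053,-9],args=(T,),x_scale=[.01,.01,3]);print('tote',s.x,np.round(s.fun,1))
z0=.044;s=least_squares(f,[.556,.053,-9],args=(D,),x_scale=[.01,.01,3]);print('div',s.x,np.round(s.fun,1))
s=least_squares(f,[.556,.053,-9,0,0,.044],args=(D,),x_scale=[.01,.01,3,3,3,.01]);print('div6',s.x,np.round(s.fun,1))
```

```text
tote [ 0.5563  0.0534 -8.637 ] [-0.1  0.8  0.5  0.4  0.2 -0.7 -0.6 -0.9]
div [ 0.5566  0.0529 -8.6513] [ 1.1  2.  -0.4  2.4 -0.  -0.3  0.6 -0.4 -1.4 -1.7  0.3 -1.7]
div6 [ 0.5565  0.0521 -8.7011 -1.6113 -0.5443  0.0461] [-0.5  1.6  0.8  2.1 -0.5 -0.4  0.5 -1.  -1.1 -1.1  0.7 -1.1]
```

Request:
send_rows([
  [[0.2,-1,0,0,0,-0.355],[0.2,-1,0,0,0,-0.355],[0.2,-1,0,0,0,-0.355],[0.2,-1,0,0,0,-0.355],[0.2,-1,0,0,0,-0.355],[0.2,-1,0,0,0,-0.355],[0.2,-1,-0.3,0,0,-0.355],[0.2,-1,-0.3,0,0,-0.355],[0.2,-1,-0.3,0,0,-0.355],[0.2,-1,-0.3,0,0,-0.355]],
], fingers=0.2)

```text
t: 23.3
position: [0.617, -0.2454, 0.1603]
orientation: [-179.9, -0.1, -119.2]
force: [1.3, 0.1, 0.3]
gripper_width: 0.0514
```

Request:
send_rows([
  [[0,0,0,0,0,0],[0,0,0,0,0,0]],
])

```text
t: 23.5
position: [0.6166, -0.2449, 0.1602]
orientation: [-180.0, -0.1, -119.2]
force: [0.2, 0.7, 0.1]
gripper_width: 0.051
```

Run:
```python
from h import *
s=env.sense();print(s['t'],s['position'],s['orientation'],s['force'],s['gripper_width'])
i=env.camera_info('wrist');snap('wrist','w20.png');np.save('w20.npy',i['extrinsics'])
```

```text
23.5 [ 0.61659823 -0.2448666   0.16023407] [-1.79970130e+02 -1.16890745e-01 -1.19199330e+02] [0.22824674 0.731822   0.11453024] 0.05100812602805387
```

View pics/w20.png

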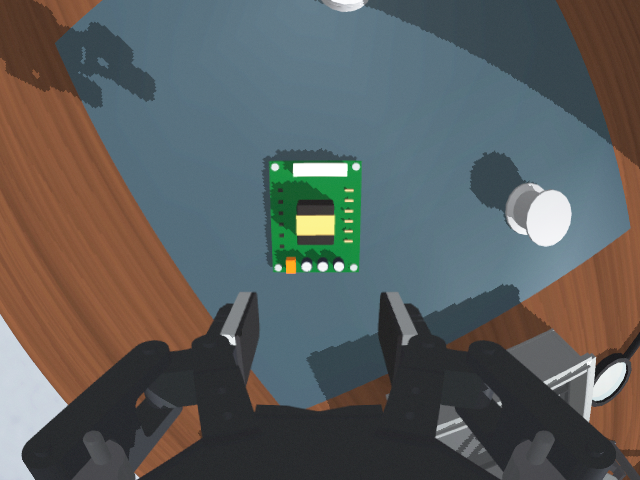

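Run:
```python
from h import *
crop('w20.png','w20c.png',255,145,375,285,4.2)
```

```text
(no output)
```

View pics/w20c.png

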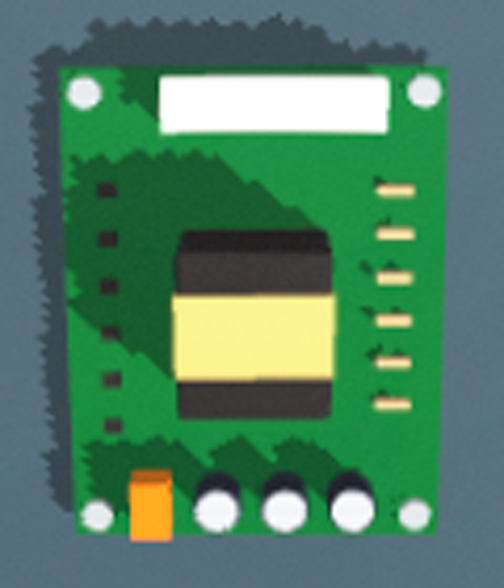

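Run:
```python
from h import *
np.set_printoptions(precision=4,suppress=True)
w=env.camera_info('wrist');i={'K':w['K'],'extrinsics':np.load('w20.npy')}
C=lambda x,y:np.array((255+x/4.2,145+y/4.2))
o=[('wrist',C(60,67),(.039,-.05,.007),i),('wrist',C(448,67),(-.039,-.05,.007),i),('wrist',C(437,535),(-.039,.05,.007),i),('wrist',C(78,534),(.039,.05,.007),i)]
p,r=fit(o,[.618,-.245,-29]);print(p,np.round(r,1).tolist())
P=np.array([hit('wrist',C(*q),.031,i) for q in[(173,293),(335,293),(335,381),(173,382)]]);print(P.mean(0),np.linalg.norm(P[0]-P[1]))
P=np.array([hit('wrist',C(*q),.031,i) for q in[(178,250),(331,250),(331,418),(178,418)]]);print(P.mean(0))
```

```text
[  0.6186  -0.2451 -29.0938] [[0.3, 0.4], [0.0, 0.1], [-0.1, -0.5], [-0.2, -0.1]]
[ 0.6188 -0.245   0.031 ] 0.030896246106610795
[ 0.6185 -0.2454  0.031 ]
```

Request:
send_rows([
  [[0.07,0,-0.7,0,0,0],[0,0,-1,0,0,0],[0,0,-1,0,0,0],[0,0,-1,0,0,0],[0,0,-1,0,0,0],[0,0,-0.5,0,0,0],[0,0,-0.27,0,0,0],[0,0,0,0,0,0],[0,0,0,0,0,0]],
])

```text
t: 24.45
position: [0.6207, -0.2443, -0.0006]
orientation: [-179.7, -0.0, -119.1]
force: [0.4, 0.2, 0.5]
gripper_width: 0.0514
```

Run:
```python
from h import *
s=env.sense();print(s['t'],s['position'],s['orientation'],s['force'],s['gripper_width'])
snap('wrist','w21.png')
```

```text
24.45 [ 6.20742663e-01 -2.44258443e-01 -5.50211264e-04] [-1.79689256e+02 -2.61180202e-02 -1.19079593e+02] [0.39206537 0.19306534 0.48576027] 0.051376033216702796
```

View pics/w21.png

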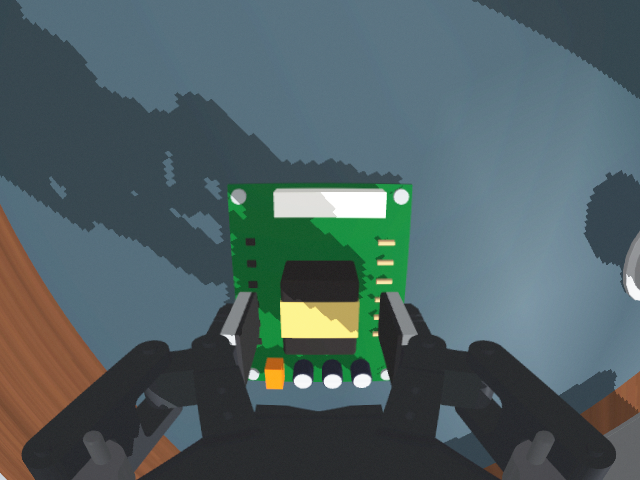

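Request:
send_rows([
  [[0,0,-0.08,0,0,0],[0,0,0,0,0,0]],
])

```text
t: 24.7
position: [0.6201, -0.2443, -0.0036]
orientation: [-179.7, -0.0, -119.1]
force: [-0.2, 0.3, 0.0]
gripper_width: 0.0513
```

Request:
send_rows([
  [[0,0,0,0,0,0],[0,0,0,0,0,0],[0,0,0,0,0,0],[0,0,0,0,0,0],[0,0,0,0,0,0]],
], fingers=-1)

```text
t: 25.2
position: [0.6201, -0.2444, -0.0037]
orientation: [-179.7, -0.0, -119.1]
force: [-1.6, 0.1, 5.3]
gripper_width: 0.0285
```

Request:
send_rows([
  [[0,0,0.4,0,0,0],[0,0,1,0,0,0],[0,0,1,0,0,0],[0,0,1,0,0,0],[0,0,1,0,0,0],[0,0,1,0,0,0],[0,0,0.6,0,0,0],[0,0,0,0,0,0]],
])

```text
t: 26.0
position: [0.6212, -0.2447, 0.1796]
orientation: [-179.5, 0.0, -119.1]
force: [0.3, 0.2, -1.1]
gripper_width: 0.0286
```

Run:
```python
from h import *
s=env.sense();print(s['t'],s['position'],s['orientation'],s['force'],s['gripper_width'])
i=env.camera_info('wrist');snap('wrist','w22.png');np.save('w22.npy',i['extrinsics'])
snap('side','e8.png');crop('e8.png','e8c.png',240,110,380,230,5.5)
```

```text
26.0 [ 0.62121149 -0.24465472  0.17962978] [-1.79486940e+02  4.61955649e-02 -1.19099449e+02] [ 0.25726915  0.2085933  -1.0908904 ] 0.02860519343797552
```

View pics/w22.png

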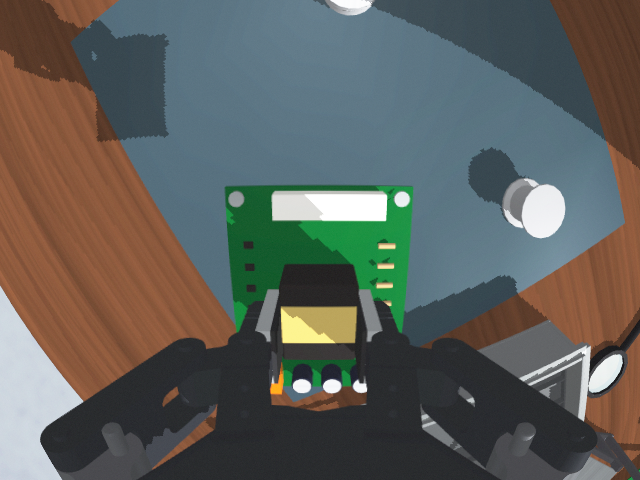

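View pics/e8c.png

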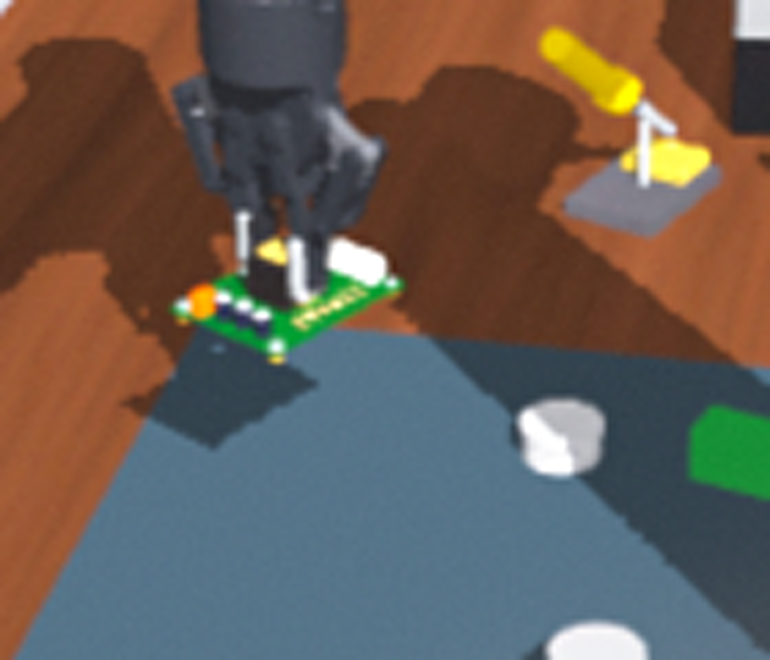

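Request:
send_rows([
  [[-0.05,0.97,0,0,0,0.355],[-0.05,0.97,0,0,0,0.355],[-0.05,0.97,0,0,0,0.355],[-0.05,0.97,0,0,0,0.355],[-0.05,0.97,0,0,0,0.355],[-0.05,0.97,0,0,0,0.355],[-0.05,0.97,0,0,0,0.355],[-0.05,0.97,0,0,0,0.355],[-0.05,0.97,0,0,0,0.355],[-0.05,0.97,0,0,0,0.355]],
])

```text
t: 27.1
position: [0.6036, 0.0477, 0.174]
orientation: [-179.9, -0.1, -98.7]
force: [-0.4, 1.1, -0.4]
gripper_width: 0.0288
```

Request:
send_rows([
  [[0,0,-0.8,0,0,0],[0,0,-0.8,0,0,0],[0,0,0,0,0,0],[0,0,0,0,0,0]],
])

```text
t: 27.5
position: [0.6041, 0.0463, 0.1269]
orientation: [-179.9, -0.1, -98.8]
force: [0.1, -0.1, -0.4]
gripper_width: 0.0284
```

Run:
```python
from h import *
s=env.sense();print(s['t'],s['position'],s['orientation'],s['force'],s['gripper_width'])
i=env.camera_info('wrist');snap('wrist','w23.png');np.save('w23.npy',i['extrinsics'])
crop('w23.png','w23c.png',100,90,440,330,2.35)
```

```text
27.5 [0.60414146 0.04630713 0.1268997 ] [-1.79916352e+02 -1.47276333e-01 -9.87744663e+01] [ 0.14993268 -0.06389377 -0.44947367] 0.028414903934093183
```

View pics/w23.png

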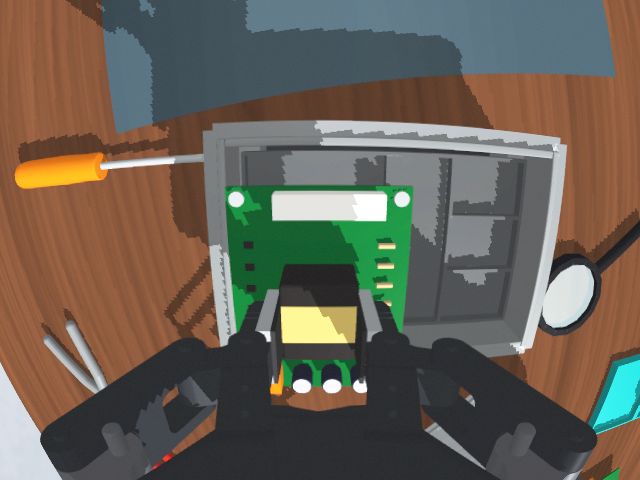

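View pics/w23c.png

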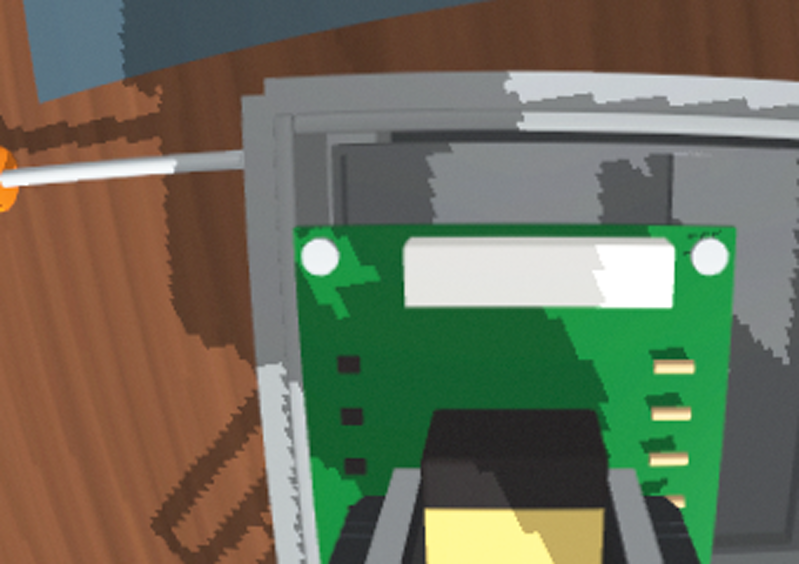

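Run:
```python
from h import *
np.set_printoptions(precision=4,suppress=True)
w=env.camera_info('wrist');i={'K':w['K'],'extrinsics':np.load('w23.npy')}
C=lambda x,y:np.array((100+x/2.35,90+y/2.35))
p=hit('wrist',C(295,227),.1375,i);q=hit('wrist',C(737,227),.1375,i);d=p-q;a=np.arctan2(d[1],d[0]);n=np.array([-np.sin(a),np.cos(a)])
print(np.linalg.norm(d),np.degrees(a),'board',(p+q)[:2]/2+.05*n)
t=hit('wrist',C(333,146),.056,i);Rz=R.from_euler('z',-8.75,degrees=True).as_matrix()[:2,:2]
print('div from corner',t[:2]-Rz@[.096,-.061],'bay',t[:2]-Rz@[.096,-.061]+Rz@[.049,0])
```

```text
0.07838002436770893 -8.821168961782035 board [0.603  0.0452]
div from corner [0.5564 0.0531] bay [0.6048 0.0457]
```

Request:
send_rows([
  [[0.06,0.015,-0.5,0,0,0],[0,0,-0.9,0,0,0],[0,0,-0.7,0,0,0],[0,0,-0.35,0,0,0],[0,0,-0.1,0,0,0],[0,0,0,0,0,0]],
])

```text
t: 28.15
position: [0.6071, 0.0472, 0.0519]
orientation: [-179.7, -0.0, -98.8]
force: [0.5, 0.7, -0.8]
gripper_width: 0.0282
```

Request:
send_rows([
  [[-0.03,0,-0.12,0,0,0],[0,0,-0.1,0,0,0],[0,0,0,0,0,0],[0,0,0,0,0,0]],
])

```text
t: 28.55
position: [0.6058, 0.0472, 0.0449]
orientation: [-179.8, -0.0, -98.8]
force: [0.2, 0.6, -1.2]
gripper_width: 0.029
```

Request:
send_rows([
  [[0,0,-0.04,0,0,0],[0,0,-0.03,0,0,0],[0,0,0,0,0,0]],
])

```text
t: 28.85
position: [0.606, 0.0473, 0.0442]
orientation: [-179.7, -0.0, -98.7]
force: [-4.5, 1.9, 11.7]
gripper_width: 0.0285
```

Run:
```python
from h import *
s=env.sense();print(s['t'],s['position'])
i=env.camera_info('wrist');snap('wrist','w24.png');np.save('w24.npy',i['extrinsics'])
snap('scene','s8.png');crop('s8.png','s8c.png',300,200,430,330,4.6)
```

```text
28.85 [0.606007   0.04727713 0.04422632]
```

View pics/w24.png

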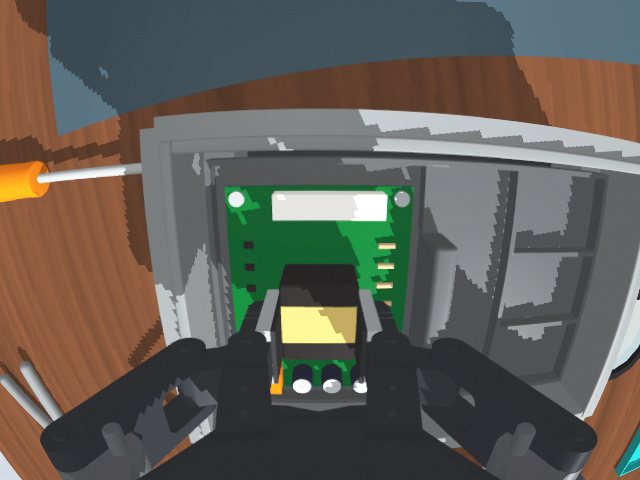

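View pics/s8c.png

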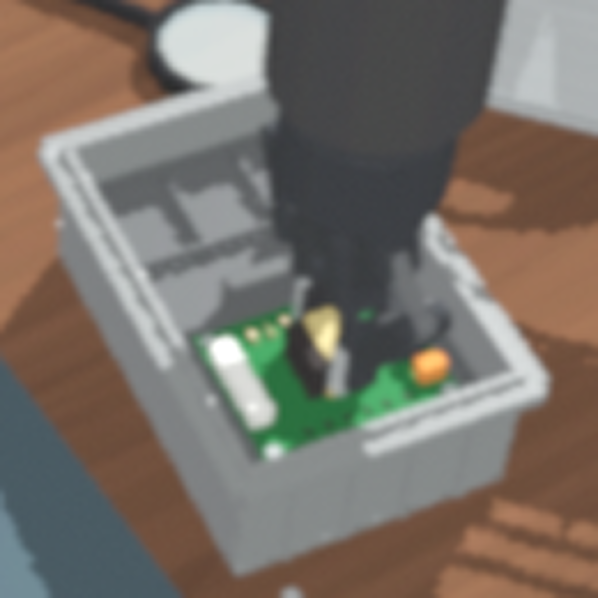

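Request:
send_rows([
  [[0,0,0.02,0,0,0],[0,0,0,0,0,0]],
])

```text
t: 29.15
position: [0.606, 0.0473, 0.0443]
orientation: [-179.7, -0.0, -98.8]
force: [-2.8, 1.5, 8.1]
gripper_width: 0.0286
```

Request:
send_rows([
  [[0,0,0,0,0,0],[0,0,0,0,0,0],[0,0,0,0,0,0],[0,0,0,0,0,0]],
], fingers=-0.02)

```text
t: 29.55
position: [0.6056, 0.0471, 0.0429]
orientation: [-179.8, -0.1, -98.8]
force: [0.4, 0.9, 0.1]
gripper_width: 0.042
```

Request:
send_rows([
  [[0,0,0.3,0,0,0],[0,0,0.7,0,0,0],[0,0,1,0,0,0],[0,0,1,0,0,0],[0,0,1,0,0,0],[0,0,1,0,0,0],[0,0,0.5,0,0,0],[0,0,0,0,0,0],[0,0,0,0,0,0]],
])

```text
t: 30.45
position: [0.6055, 0.0472, 0.2085]
orientation: [-179.8, -0.0, -98.8]
force: [0.1, 1.0, -1.5]
gripper_width: 0.0421
```

Run:
```python
from h import *
s=env.sense();print(s['t'],s['position'],s['orientation'],s['force'],s['gripper_width'])
i=env.camera_info('wrist');snap('wrist','w25.png');np.save('w25.npy',i['extrinsics'])
crop('w25.png','w25c.png',170,100,470,320,2.6)
snap('scene','s9.png')
```

```text
30.45 [0.60549069 0.04720847 0.20852562] [-1.79760155e+02 -1.36506987e-02 -9.87869119e+01] [ 0.06844912  0.98033716 -1.53853796] 0.04205045739395765
```

View pics/w25c.png

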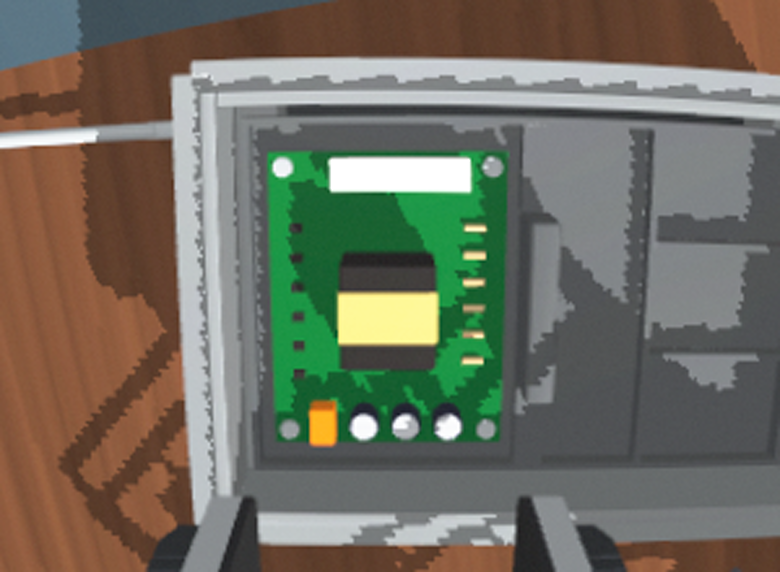

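View pics/s9.png

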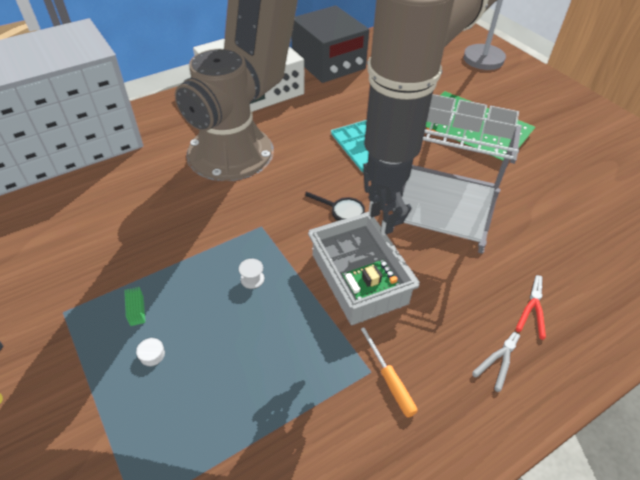

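Run:
```python
from h import *
np.set_printoptions(precision=4,suppress=True)
w=env.camera_info('wrist');i={'K':w['K'],'extrinsics':np.load('w25.npy')}
C=lambda x,y:np.array((170+x/2.6,100+y/2.6))
o=[('wrist',C(*q),l,i) for q,l in[((265,152),(.039,-.05,.055)),((508,152),(-.039,-.05,.055)),((503,440),(-.039,.05,.055)),((275,442),(.039,.05,.055))]]
p,r=fit(o,[.605,.045,-9]);print('board',p,np.round(r,1).tolist())
t=hit('wrist',C(240,117),.056,i)[:2];Rz=R.from_euler('z',-8.75,degrees=True).as_matrix()[:2,:2]
print('div',t-Rz@[.096,-.061]);print('board in bay',Rz.T@(p[:2]-np.array([.5564,.0531])-Rz@[.049,0]))
s=env.sense();print(s['t'],s['force'],s['joint_velocities'])
env.finish_job()
```

```text
board [ 0.6049  0.0463 -8.4787] [[0.7, 0.3], [-0.5, -0.2], [-1.2, 0.1], [0.9, -0.3]]
div [0.557  0.0528]
board in bay [-0.      0.0007]
30.55 [ 0.823   0.6082 -0.4349] [ 0.0706  0.5525 -0.0762  0.1468 -0.0077 -0.077 ]
the job is handed in; nothing more can be done
```

The repair kit is packed and the job was handed in at about 30.6 s of the 67 s allowed. No verdict is reported, so what follows rests on my own checks.

- **Heat sink:** it stands in the long pocket, within about 0.5 mm of its centre. I measured this before the tray covered it and could not see it afterwards. The transformer, which I never touched, was then about 1 mm from its pocket centre.
- **Divider tray:** it lies on both ledges, within about 1 mm of the tote's centre. A level-tray fit matched the picture to about 2 pixels. A freer fit gave about 1.7° of tilt and 2 mm of extra height. I took that as fit noise, though it would still be within the limits.
- **Board:** I lowered it in the grip until it touched the bay floor with about 12 N, then released it. It lies flat, about 1 mm from the bay centre.
- **Rest of the scene:** the last picture shows the spool, flux tin, magnifier and screwdriver where they started. The gripper is about 0.2 m up, clear of everything.

**What disagreed:**
- **Failed grip:** the first grip on the heat sink closed on nothing, without moving it. The pictures showed the real fingertips roughly 20 mm or more farther back than the tool description says, so I made the later grips lower.
- **Camera offsets:** the scene and side cameras also differed from the wrist camera by 3–5 mm in places. I relied on the wrist camera for the fits.

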